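# Stir the drying beads, then hold the bayonet lid at its purge position

## Robot

A 6-joint arm with a two-finger parallel gripper is mounted at the origin on a cart in front of the work surface, level with it; the furniture and walls round the work are solid. World frame = base frame: x ahead of the robot, y to its left, z up, the work surface at z = 0. Lengths are in m, angles in degrees, forces in N, time in s.
With the tool pointing down it reaches from about 0.4 to 0.925 m from the base axis. Payload 12.5 kg.
Tool frame: the origin (TCP) lies at the very end of the fingers, on their centre line; the grasp point (between the pads) lies 19 mm behind it; z points along the fingers, y is the line along which they close (so a half turn about z gives the same grasp; the last joint's range is limited). The gripper opens to 95 mm and grips with 3 to 60 N. Pads are 20 mm wide; open, the fingers measure 119 mm over their backs; the gripper's body (75 mm by 180 mm) begins 59 mm behind the grasp point.
Start: joints at [58.923, 28.126, 89.318, -0, 62.55, -6.05], TCP at [0.264, 0.566, 0.215] pointing down, gripper open.
Joint ranges: [-177.58, 177.58], [-47.91, 125.51], [2.72, 160], [-65.01, 245.01], [3.68, 167.84], [-153.87, 153.87]. Speed limits (degrees/s): [127.2, 127.2, 159.86, 180, 180, 180].

## Interface

Orientations are given as a 3x3 rotation matrix whose columns are the frame's x, y, z axes.
In Python, from rig import sensors, grab_frame, bot gives the robot as it stands. The module is installed in compiled form; this text tells all that it offers.
- The arm moves only by the tool apply_moves, never from a script. Its argument "motion" is a list of rows, each an object with "linear": the shift along the tool's x, y, z scaled (see below), a list of three; "dr": the turn, a rotation vector about the tool's x, y, z scaled (see below), a list of three; "jaw": the opening, from 0 (shut) to 1 (fully open). A call has 1 to 5 rows; each row is the pose to reach, as a shift and turn from the pose commanded when the call began, along the tool's axes at that moment; what a row does not reach only later rows make up. The controller multiplies each number of a shift by 200 mm and each number of a turn by 90 degrees. A row lasts 1/12 s, in which the tool goes at most 41.7 mm and 7.16 degrees, less where a joint would pass 70% of its speed; a pose out of reach is approached as far as the arm can. A call with a number of a shift or a turn outside -1 to 1 is refused whole. A call with a gripper value outside its range is refused whole. The fingers move at their own pace and stop on an object; "newtons" is the grip in N (left out, the last holds). Time passes only in rows, so rows that repeat a pose let the fingers close. It gives the time, the measured TCP pose, the force, the opening and the grip force at its end, in the units of the state.
- sensors.get_obs(): the state, without advancing time (a new reading comes with each control period).
- grab_frame(name): name is "side" or "top"; returns a dict with "image" (400x640x3 uint8, red, green, blue), "mtx" (3x3 intrinsics, pixels), "dist_coeffs" ([k1, k2, p1, p2, k3] as OpenCV has them; the pictures are not rectified), "R" (3x3) and "t" (3): a world point X has camera coordinates R X + t. Camera axes: x right, y down, z forward; pixel columns grow to the right and rows downward; lengths in m; the calibration is good to about 2 mm. A picture is of the moment at which its call begins. There is no depth.
- bot.finish_job(): hands the job in; it is judged then, once.
The state is a dict: "t": time; "joints": joint angles; "dq": joint speeds; "joint_torque": joint torques, N m; "position": TCP position; "tcp_rot": TCP orientation; "force": force on the tool from outside, world axes, zero at the start; "torque": the same for the moment, N m; "finger_gap": finger opening in m; "gripper_force": force on a finger pad.
Only numpy, scipy, OpenCV 4.12 (cv2) and the standard library are available. Lean on these libraries where they do the work, as an engineer would, in place of code of your own. Each camera call takes 0.05 s, during which the arm holds its last target. There are 200 camera calls.

## Task

Loosen the drying beads by taking the rod from its stand and stirring them round in the pot for two or three full wide turns that push the beads along, then stand the rod back in its stand. Put the bayonet lid on the pot with its lugs down through the two gaps in the rim, and turn it clockwise (seen from above) half-way to the lock, until the grip bar points at the single long purge rib, 45 degrees from the gaps; it must not go on into the lock click. The lid is sprung and turns back if released, so finish while still gripping it and holding it at the purge rib; keep all beads in the pot and leave the other tools alone.

Things in the scene. Friction and masses are not known exactly. Their poses are not given: they have to be found in the camera images.
- pot: Round aluminium pot fixed to the desk by a dark foot disc (112 mm across, 7 mm high). Origin: centre of its underside at desk height, z up. Outside diameter 84 mm, rim at z = 86 mm, inner floor at z = 10 mm, inside diameter 74 mm. The rim is an inward lip 7 mm thick with a mouth 61 mm wide and two gaps, on the pot's +x and -x sides.
- gap (a point): One of the rim's two gaps (the other is opposite), at rim height 34 mm from the pot's axis. About 15 mm wide, reaching 37 mm from the axis; the lid's lugs pass down through it and then turn under the lip. Counter-clockwise turning is blocked.
- purge_rib (a point): Top of the single long dark rib down the outside of the wall (and across the rim) that marks the purge position, 45 degrees clockwise (seen from above) of the gap; the same rib is opposite. Twin short ribs 90 degrees clockwise of the gap mark the lock. Spring plungers start to resist at about 60 degrees; beyond 70 degrees counts as clicked.
- purge_ring (a joint): Sprung ring under the pot's lip, rad, 0 at rest, growing as the lid turns clockwise. The lugs reach it after about 2 degrees, so it reads about 0.04 rad less than the lid's turn from the gaps (about 0.75 at the purge position; over 1.2 counts as the click). It pushes back with 0.035 N m at 0 and 0.09 N m at the purge position.
- lid_bar (a point): Loose grey bayonet lid, 110 g, right way up on the desk. This point is on its axis, in the grip bar, 42 mm above the underside. x: along the bar, in line with both lugs; z up. Bar 50 mm long, 13 mm wide, from 21 mm (flange top) to 57 mm above the underside. On the pot the flange rests on the rim and this point is 112 mm above the desk, or 16 mm higher if the lugs are not in the gaps.
- lid_lug (a point): End of one of the lid's two lugs, 35 mm from the lid's axis, 3 mm above its underside. Lugs are 10 mm wide, 6 mm high, on the lower edge of a plug 56 mm across; the flange above is 74 mm across, from 16 to 21 mm above the underside. Both ways round fit.
- rod_grip (a point): Stirring rod, 145 mm long, 50 g, standing in its stand. This point is the centre of its black flat handle, 24 mm wide along this point's x axis, 14 mm thick along y (take it across the thickness, by the flat faces, or the rod swings in the grip), 50 mm high; it is 120 mm above the lower tip and 25 mm below the top. The round steel shaft is 10 mm thick. z axis: up along the rod.
- rod_tip (a point): Lower end of the rod, on its axis. In the stand it is 8 mm above the desk.
- stand_hole (a point): Wooden block 70 x 70 x 50 mm fixed to the desk, the rod's stand. This point is the centre of the mouth of its round hole, 50 mm above the desk; the hole is 14.5 mm wide with a 3 mm chamfer and 42 mm deep.
- bead_1_center (a point): Centre of one of five loose smooth white ceramic drying beads, 18 mm thick, 10 g, lying on the pot's floor.
- bead_2_center (a point): Centre of one of five loose smooth white ceramic drying beads, 18 mm thick, 10 g, lying on the pot's floor.
- bead_3_center (a point): Centre of one of five loose smooth white ceramic drying beads, 18 mm thick, 10 g, lying on the pot's floor.
- bead_4_center (a point): Centre of one of five loose smooth white ceramic drying beads, 18 mm thick, 10 g, lying on the pot's floor.
- bead_5_center (a point): Centre of one of five loose smooth white ceramic drying beads, 18 mm thick, 10 g, lying on the pot's floor.
- pliers: Red-handled pliers, 66 x 168 x 14 mm, on the desk between robot and work. Leave alone. Origin under its centre.
- screwdriver_1: Red-handled screwdriver, 24 x 201 x 25 mm, on the desk between robot and work. Leave alone. Origin under its centre.
- tape_measure: Yellow tape measure, 66 x 78 x 40 mm, on the desk to the right. Leave alone. Origin under its centre.
There are look-alikes about, which are no part of the job. Of the things shaped like the part that bears lid_bar, the grey one is meant.

How it is judged:
By the outcome, as a careful person would: the job done as asked, in the order asked, and still so for the second after the job is handed in, while the arm keeps its last pose, push and grip.
It also fails if it takes over 72 s, if anything falls off the work surface, if the arm or the gripper's body presses on something with over 40 N, if the wrist force passes 120 N, or if a joint passes its speed limit or range.

## Working session

There is one attempt and no reset: what is moved stays moved. The work goes in short steps, Python scripts to look and compute and a tool call to move; the robot and the scene stay as the last step left them, time stands still between calls to the robot, and variables do not carry over. Pictures are saved under pics/ and viewed, at most 10 in all, crops included, and the job is handed in when it is done.

Besides the shell and the picture viewer there is one more tool, called after ">>>" in YAML: its name, and indented under it one key for each argument. apply_moves: Moves the arm, as the interface text tells. Shifts and turns lie within -1 to 1; 1 stands for 200 mm of shift or 90 degrees of turn. Its arguments: {"type":"object","properties":{"motion":{"type":"array","items":{"type":"object","properties":{"linear":{"type":"array","items":{"type":"number"}},"dr":{"type":"array","items":{"type":"number"}},"jaw":{"type":"number"}}}},"newtons":{"type":"number"}},"required":["motion"]}

```bash
mkdir -p pics; ls; python3 - <<'E'
from rig import sensors, grab_frame
import cv2,numpy as np
o=sensors.get_obs(); print(o)
for n in("top","side"):
    f=grab_frame(n); cv2.imwrite(f"pics/{n}0.png",f["image"][:,:,::-1]); np.savez(f"{n}0.npz",**f)
    print(n,f["mtx"],f["dist_coeffs"],f["R"],f["t"])
E
```

```text
pics
{'t': 0.0, 'joints': array([ 5.89242747e+01,  2.81626930e+01,  8.93486861e+01, -9.58624684e-04,
        6.25497276e+01, -6.04982345e+00]), 'dq': array([ 0.00654698,  0.04802864, -0.05583348, -0.04353052, -0.00643252,
       -0.11620248]), 'joint_torque': array([ 7.77386704e-04, -6.12656236e+01, -2.58178031e+01,  6.93257712e-02,
        4.82405524e-02, -9.72730368e-05]), 'position': array([0.26424789, 0.56613181, 0.21408617]), 'tcp_rot': array([[-9.06119880e-01,  4.23020654e-01, -5.37786479e-04],
       [ 4.23020984e-01,  9.06119417e-01, -9.21117969e-04],
       [ 9.76468462e-05, -1.06213827e-03, -9.99999431e-01]]), 'force': array([ 0.74879826, -0.36119941,  0.51395091]), 'torque': array([-0.0332568 , -0.0077464 ,  0.00880961]), 'gripper_force': 0.0, 'finger_gap': 0.09516684722478118}
top [[453.36859538   0.         314.11603942]
 [  0.         453.36859538 193.81395852]
 [  0.           0.           1.        ]] [-0.07537342  0.          0.          0.          0.        ] [[ 1.39911461e-02 -9.99902098e-01  2.04263313e-04]
 [-9.89227152e-01 -1.38715469e-02 -1.45729965e-01]
 [ 1.45718531e-01  1.83686641e-03 -9.89324383e-01]] [-0.04608915  0.54113924  1.17318806]
side [[375.95463915   0.         319.9970987 ]
 [  0.         375.95463915 197.97157642]
 [  0.           0.           1.        ]] [-0.01835972  0.          0.          0.          0.        ] [[ 0.97643022 -0.21514297  0.01724894]
 [-0.08973727 -0.47735585 -0.87411591]
 [ 0.19629378  0.85196531 -0.48541102]] [-0.5160215   0.11131776  1.01719302]
```

View pics/top0.png

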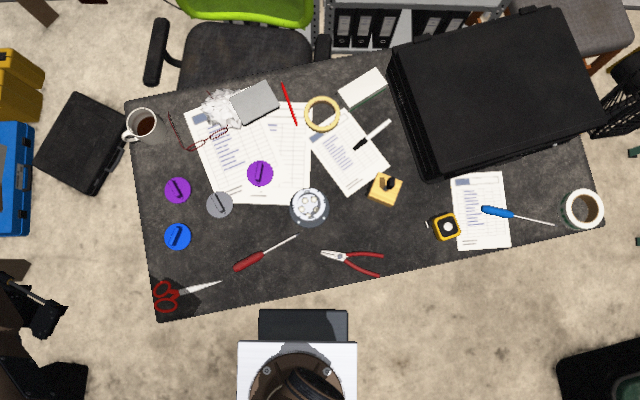

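View pics/side0.png

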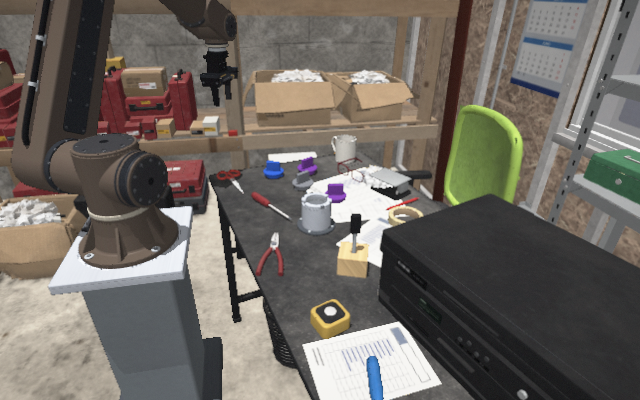

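Lid-shaped things in the top view: grey (219,205), purple (177,190), purple (260,173), blue (177,236). The grey one is meant. The pot is at (309,207) and the stand at (384,188). I'll confirm in one enlarged composite.

```bash
python3 - <<'E'
import cv2,numpy as np
t=np.load("top0.npz")["image"][:,:,::-1];s=np.load("side0.npz")["image"][:,:,::-1]
def c(im,x,y,w):
    h=w*3//4; return cv2.resize(np.ascontiguousarray(im[y:y+h,x:x+w]),(400,300),interpolation=cv2.INTER_CUBIC)
cv2.imwrite("pics/crop1.png",np.vstack([np.hstack([c(t,195,186,48),c(t,285,185,48)]),np.hstack([c(t,360,168,48),c(s,285,185,120)])]))
E
```

```text
(no output)
```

View pics/crop1.png

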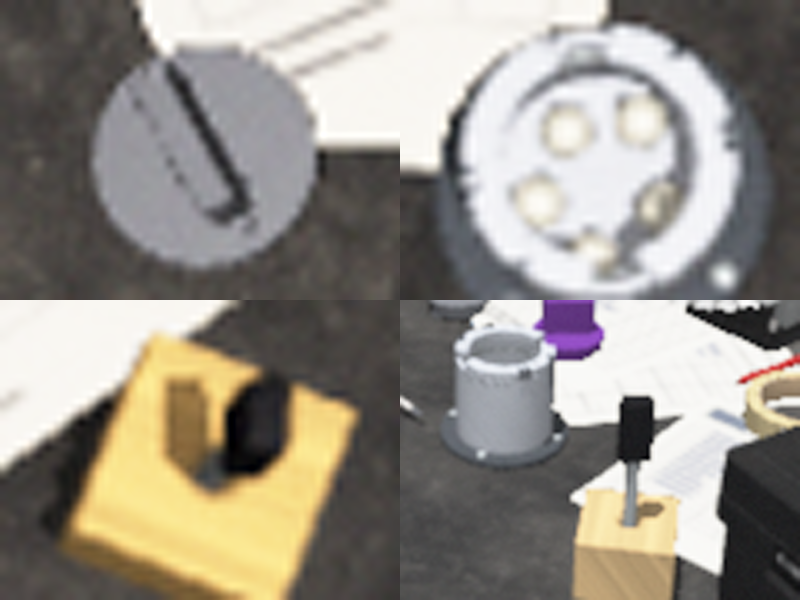

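The top-left tile confirms the grey lid at top px (219.5,205), with its bar running upper-left to lower-right. The pot has a grey notch at the top (~(305,192)) and one at the bottom (~(311,216)), and the rod's handle leans up-right from the stand hole. Next I'll rectify these onto known-height planes.

```bash
cat > h.py <<'E'
import cv2,numpy as np
from rig import sensors, grab_frame
def proj(f,P):
    return cv2.projectPoints(np.asarray(P,float).reshape(-1,1,3),cv2.Rodrigues(f["R"])[0],f["t"],f["mtx"],f["dist_coeffs"])[0].reshape(-1,2)
def ray(f,uv,z):
    n=cv2.undistortPoints(np.asarray(uv,float).reshape(-1,1,2),f["mtx"],f["dist_coeffs"]).reshape(-1,2)
    d=np.c_[n,np.ones(len(n))]@f["R"]; c=-f["R"].T@f["t"]
    return c+d*((z-c[2])/d[:,2])[:,None]
def rect(f,cx,cy,z,half,N=400,grid=True):
    # image: up=+x world, left=+y world
    a=np.linspace(half,-half,N); X,Y=np.meshgrid(cx+a,cy+a,indexing='ij')
    m=proj(f,np.c_[X.ravel(),Y.ravel(),np.full(X.size,z)]).astype(np.float32).reshape(N,N,2)
    r=cv2.remap(f["image"],m[...,0],m[...,1],cv2.INTER_CUBIC)[:,:,::-1].copy()
    if grid:
        for k in np.arange(-0.2,0.2,0.01):
            if abs(k)<half:
                p=int((half-k)/(2*half)*N); cv2.line(r,(p,0),(p,6 if k else N),(0,0,255),1); cv2.line(r,(0,p),(6 if k else N,p),(0,0,255),1)
    return r
E
python3 - <<'E'
from h import *
f=dict(np.load("top0.npz"));s=dict(np.load("side0.npz"))
pot=ray(f,[[285+205/8.33,185+160/8.33]],.086)[0]
lid=ray(f,[[195+204/8.33,186+157/8.33]],.021)[0]
hole=ray(f,[[360+207/8.33,168+172/8.33]],.05)[0]
rt=ray(f,[[360+270/8.33,168+75/8.33]],.153)[0]
top=ray(f,[[360+c[0]/8.33,168+c[1]/8.33] for c in [(150,35),(357,115),(270,297),(65,245)]],.05)
rs=ray(s,[[285+629/3.333-120,185+(522-300)/3.333]],.05)[0]
rst=ray(s,[[285+636/3.333-120,185+(396-300)/3.333]],.153)[0]
print(pot,lid,hole,rt,rs,rst);print(top,top.mean(0))
cv2.imwrite("pics/rect1.png",np.vstack([np.hstack([rect(f,*pot[:2],.086,.05,400),rect(f,*lid[:2],.057,.05,400)])]))
E
```

```text
[ 0.50781544 -0.02741872  0.086     ] [0.51058724 0.21808329 0.021     ] [ 0.55674219 -0.2265741   0.05      ] [ 0.56919974 -0.22928877  0.153     ] [ 0.55915793 -0.23367046  0.05      ] [ 0.55936402 -0.22787914  0.153     ]
[[ 0.60104361 -0.20862586  0.05      ]
 [ 0.57594098 -0.2750314   0.05      ]
 [ 0.51676226 -0.24634259  0.05      ]
 [ 0.53256001 -0.18101643  0.05      ]] [ 0.55657671 -0.22775407  0.05      ]
```

View pics/rect1.png

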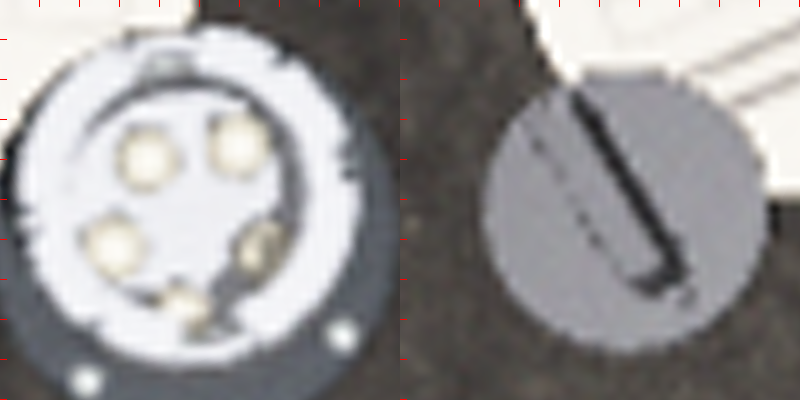

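View rod.

Measured so far:
- **Pot:** centre ≈ (0.5096, -0.0249). Gap axis yaw ≈ 9.5°, cross-checked against the single ribs at about -36° and the twin ribs at about -82°.
- **Lid:** (0.512, 0.218), bar yaw ≈ 30°. The rim measures 85 mm and the bar 50 x 13 mm, which fits.

Next is the rod handle.

```bash
python3 - <<'E'
from h import *
f=dict(np.load("top0.npz"));s=dict(np.load("side0.npz"))
c=(.557,-.2275)
print(-f["R"].T@f["t"],-s["R"].T@s["t"])
cv2.imwrite("pics/rect2.png",np.hstack([rect(f,*c,.153,.03,400),rect(s,*c,.153,.03,400)]))
E
```

```text
[ 0.36499923 -0.04073318  1.23953317] [ 0.31417968 -0.92449338  0.59996214]
```

View pics/rect2.png

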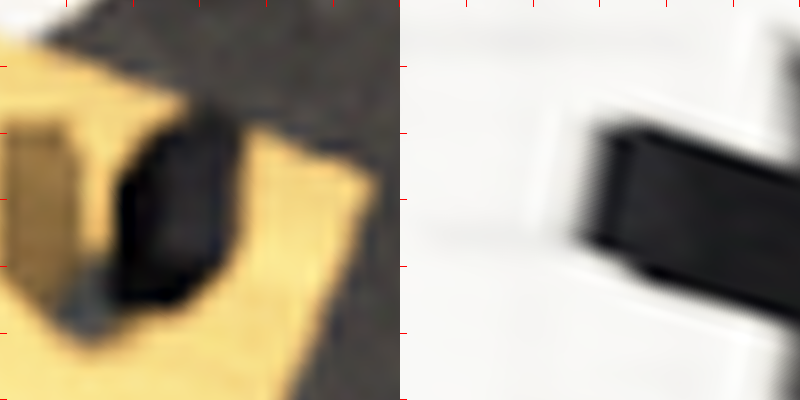

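The handle's long axis lies roughly along world x, tilted slightly towards -y. I'll fit the box silhouette numerically in both views.

```bash
python3 - <<'E'
from h import *
from scipy.optimize import minimize
f=dict(np.load("top0.npz"));s=dict(np.load("side0.npz"))
def box(x,y,yaw):
    c,sn=np.cos(yaw),np.sin(yaw)
    return [[x+c*a-sn*b,y+sn*a+c*b,z] for a in(-.012,.012) for b in(-.007,.007) for z in(.103,.153)]
def alpha(F,p,roi):
    x0,y0,w,h=roi;S=16
    q=(proj(F,box(*p))-[x0,y0]+.5)*S-.5
    m=np.zeros((h*S,w*S),np.uint8); cv2.fillConvexPoly(m,cv2.convexHull(np.round(q*16).astype(np.int32)),255,shift=4,lineType=cv2.LINE_AA)
    return cv2.resize(m,(w,h),interpolation=cv2.INTER_AREA)/255.
R={}
for n,F in(("t",f),("s",s)):
    q=proj(F,box(.557,-.2275,0)); a=np.floor(q.min(0)).astype(int)-3; b=np.ceil(q.max(0)).astype(int)+3
    roi=(a[0],a[1],b[0]-a[0],b[1]-a[1]); g=F["image"][a[1]:b[1],a[0]:b[0]].mean(2); R[n]=(F,roi,g); print(n,roi); print(g.astype(int))
def al(n):
    g=R[n][2]; return np.clip((130-g)/100,0,1)
def obs(n):
    F,roi,g=R[n]; w=np.ones_like(g)
    if n=="t":
        v,u=np.mgrid[0:roi[3],0:roi[2]]; P=ray(F,np.c_[u.ravel()+roi[0],v.ravel()+roi[1]],.05)-[.5566,-.2278,.05]
        c,sn=np.cos(-.37),np.sin(-.37); w=((abs(P[:,0]*c+P[:,1]*sn)<.032)&(abs(-P[:,0]*sn+P[:,1]*c)<.032)).reshape(g.shape)
    return np.clip((120-g)/90,0,1),w
O={n:obs(n) for n in R}
for names in("t","s","ts"):
    def cost(p):
        e=0
        for n in names:
            F,roi,g=R[n]; o,w=O[n]; e+=(w*(alpha(F,[p[0]/1e3,p[1]/1e3,np.radians(p[2]*3)],roi)-o)**2).sum()
        return e
    best=min((minimize(cost,[557,-227.5,y0/3],method="Nelder-Mead",options=dict(initial_simplex=[[557,-227.5,y0/3],[561,-227.5,y0/3],[557,-223.5,y0/3],[557,-227.5,y0/3+4]])) for y0 in(-80,-50,-25,-10,5,30,60)),key=lambda r:r.fun)
    print(names,best.x*[1,1,3],best.fun)
    print([round(min(cost([best.x[0]+i,best.x[1]+j,y/3]) for i in(-2,0,2) for j in(-2,0,2)),2) for y in range(-90,90,15)])
E
```

```text
t (np.int64(382), np.int64(174), np.int64(16), np.int64(19))
[[192 188 181 169 126  82  75  80  75  69  69  66  68  65  66  64]
 [195 196 194 193 185 169 138 114  88  72  68  68  67  68  68  64]
 [199 195 194 195 196 192 188 185 152  84  55  61  68  72  75  68]
 [152 148 177 196 196 194 183 154 103  59  37  39  55  67  70  69]
 [104 104 168 198 198 186 135  59  29  35  32  35  50 122 123  85]
 [111 110 135 183 200 163  69  18  32  34  40  40  57 160 184 165]
 [112 115 113 178 179  95  20  20  37  42  41  40  75 168 196 193]
 [109 111 115 182 166  23   6  18  34  42  40  43  88 170 193 195]
 [103 104 105 178 159   6  14  17  36  44  44  44  90 176 199 196]
 [102 100 101 171 148   9  10  18  39  45  45  45  91 176 199 199]
 [104 102 104 160 138  12   8  22  46  49  47  47  94 182 204 203]
 [ 99  95  93 114  91   8   5  23  35  40  42  43 127 196 209 207]
 [ 99  93  76  78  50  11   8  13  18  21  24  66 169 204 209 210]
 [ 95  85  73  70  41  10  13  12   8  10  60 149 192 201 205 206]
 [ 93  80  65  70  50  16  15  15  13  66 154 193 199 195 198 198]
 [151  89  70  78  76  69  92 120 
[... 3022 characters left out ...]
), np.float64(16.75), np.float64(24.14), np.float64(29.01), np.float64(28.29), np.float64(33.54), np.float64(37.98)]
s [ 557.74953795 -231.11237111  -18.57387984] 38.91103606874849
[np.float64(51.59), np.float64(47.08), np.float64(51.18), np.float64(50.81), np.float64(44.82), np.float64(40.76), np.float64(49.1), np.float64(49.98), np.float64(45.43), np.float64(42.69), np.float64(69.02), np.float64(86.48)]
ts [ 559.33638889 -227.63753977  -20.21932305] 49.3877125132309
[np.float64(90.2), np.float64(83.02), np.float64(80.54), np.float64(75.22), np.float64(58.26), np.float64(52.37), np.float64(70.15), np.float64(78.68), np.float64(77.8), np.float64(72.8), np.float64(104.28), np.float64(126.02)]
```

The handle fits at about (0.559, -0.2285) with yaw ≈ -20°, the same as the block. Tool y should point at yaw 70°, only 5° from now. Moving above the rod.

>>> apply_moves:
  motion:
    - {"linear": [-0.12,-0.12,0],"dr": [0,0,0],"jaw": 1}
    - {"linear": [-0.26,-0.26,0],"dr": [0,0,0],"jaw": 1}
    - {"linear": [-0.4,-0.4,0],"dr": [0,0,0],"jaw": 1}
    - {"linear": [-0.54,-0.54,0],"dr": [0,0,0],"jaw": 1}
    - {"linear": [-0.68,-0.68,0],"dr": [0,0,0],"jaw": 1}

```text
t: 0.52
position: [0.3301, 0.3838, 0.2144]
tcp_rot: [[-0.906, 0.422, -0.0], [0.422, 0.906, -0.0], [0.0, -0.0, -1.0]]
force: [1.1, 0.1, 0.6]
finger_gap: 0.0951
gripper_force: 0.0
```

>>> apply_moves:
  motion:
    - {"linear": [-0.14,-0.14,0],"dr": [0,0,0],"jaw": 1}
    - {"linear": [-0.28,-0.28,0],"dr": [0,0,0],"jaw": 1}
    - {"linear": [-0.42,-0.42,0],"dr": [0,0,0],"jaw": 1}
    - {"linear": [-0.56,-0.56,0],"dr": [0,0,0],"jaw": 1}
    - {"linear": [-0.7,-0.7,0],"dr": [0,0,0],"jaw": 1}

```text
t: 0.93
position: [0.3978, 0.1977, 0.2146]
tcp_rot: [[-0.906, 0.423, 0.0], [0.423, 0.906, 0.0], [0.0, 0.0, -1.0]]
force: [1.6, 0.3, -0.5]
finger_gap: 0.0953
gripper_force: 0.0
```

>>> apply_moves:
  motion:
    - {"linear": [-0.14,-0.14,0],"dr": [0,0,0],"jaw": 1}
    - {"linear": [-0.28,-0.28,0],"dr": [0,0,0],"jaw": 1}
    - {"linear": [-0.42,-0.42,0],"dr": [0,0,0],"jaw": 1}
    - {"linear": [-0.56,-0.56,0],"dr": [0,0,0],"jaw": 1}
    - {"linear": [-0.7,-0.7,0],"dr": [0,0,0],"jaw": 1}

```text
t: 1.35
position: [0.4655, 0.0114, 0.2146]
tcp_rot: [[-0.906, 0.423, -0.0], [0.423, 0.906, 0.0], [0.0, 0.0, -1.0]]
force: [1.1, 0.6, 0.7]
finger_gap: 0.0954
gripper_force: 0.0
```

>>> apply_moves:
  motion:
    - {"linear": [-0.14,-0.14,0],"dr": [0,0,0],"jaw": 1}
    - {"linear": [-0.28,-0.28,0],"dr": [0,0,0],"jaw": 1}
    - {"linear": [-0.42,-0.42,0],"dr": [0,0,0],"jaw": 1}
    - {"linear": [-0.56,-0.56,0],"dr": [0,0,0],"jaw": 1}
    - {"linear": [-0.7,-0.7,0],"dr": [0,0,0],"jaw": 1}

```text
t: 1.77
position: [0.5331, -0.1747, 0.2144]
tcp_rot: [[-0.906, 0.423, -0.0], [0.423, 0.906, 0.0], [0.0, 0.0, -1.0]]
force: [0.2, -0.2, 0.2]
finger_gap: 0.0951
gripper_force: 0.0
```

```bash
cat >> h.py <<'E'
def need(x,y,z,yyaw,show=True):
    """shift/turn in move units from measured pose to (x,y,z), tool down with tool-y yaw in degrees"""
    o=sensors.get_obs(); R=np.array(o["tcp_rot"]); a=np.radians(yyaw)
    Y=np.array([np.cos(a),np.sin(a),0]); Z=np.array([0,0,-1.]); G=np.c_[np.cross(Y,Z),Y,Z]
    l=R.T@(np.array([x,y,z])-o["position"])/.2; d=np.degrees(cv2.Rodrigues(R.T@G)[0].ravel())/90
    if show: print("t",round(o["t"],2),"pos",np.round(o["position"],4),"yaw",round(np.degrees(np.arctan2(R[1,1],R[0,1])),2),"gap",round(o["finger_gap"],4),"F",np.round(o["force"],1),"gf",round(o["gripper_force"],1),"q6",round(o["joints"][5],1),"\nlin",np.round(l,3),"dr",np.round(d,3))
    return l,d
E
python3 -c "
from h import *
need(.559,-.2285,.215,70)"
```

```text
t 1.77 pos [ 0.5331 -0.1747  0.2144] yaw 64.96 gap 0.0951 F [ 0.2 -0.2  0.2] gf 0.0 q6 -89.9 
lin [-0.231 -0.189 -0.003] dr [ 0.    -0.    -0.056]
```

>>> apply_moves:
  motion:
    - {"linear": [-0.12,-0.1,0],"dr": [0,0,-0.03],"jaw": 1}
    - {"linear": [-0.231,-0.189,0],"dr": [0,0,-0.056],"jaw": 1}
    - {"linear": [-0.231,-0.189,0.15],"dr": [0,0,-0.056],"jaw": 1}
    - {"linear": [-0.231,-0.189,0.33],"dr": [0,0,-0.056],"jaw": 1}
    - {"linear": [-0.231,-0.189,0.517],"dr": [0,0,-0.056],"jaw": 1}

```text
t: 2.18
position: [0.5589, -0.2271, 0.1103]
tcp_rot: [[-0.939, 0.343, 0.001], [0.343, 0.939, -0.001], [-0.002, -0.0, -1.0]]
force: [0.8, -0.8, 0.5]
finger_gap: 0.0949
gripper_force: 0.0
```

>>> apply_moves:
  motion:
    - {"jaw": 0.4,"linear": [0,0,0],"dr": [0,0,0]}
    - {"jaw": 0.3,"linear": [0,0,0],"dr": [0,0,0]}
    - {"jaw": 0.3,"linear": [0,0,0],"dr": [0,0,0]}
    - {"jaw": 0.3,"linear": [0,0,0],"dr": [0,0,0]}
    - {"jaw": 0.3,"linear": [0,0,0],"dr": [0,0,0]}
  newtons: 8

```text
t: 2.6
position: [0.5597, -0.2267, 0.1134]
tcp_rot: [[-0.94, 0.342, 0.003], [0.342, 0.94, -0.001], [-0.003, -0.0, -1.0]]
force: [-0.7, 0.5, -0.6]
finger_gap: 0.0675
gripper_force: 0.0
```

```bash
python3 - <<'E'
from h import *
need(.559,-.2285,.111,70)
f=grab_frame("top");s=grab_frame("side")
def c(im,x,y,w,h=None):
    h=w*3//4; return cv2.resize(np.ascontiguousarray(im[y:y+h,x:x+w,::-1]),(400,300),interpolation=cv2.INTER_CUBIC)
cv2.imwrite("pics/grasp1.png",np.hstack([c(f["image"],350,150,80),c(s["image"],310,180,100)]))
E
```

```text
t 2.6 pos [ 0.5597 -0.2267  0.1134] yaw 70.03 gap 0.0675 F [-0.7  0.5 -0.6] gf 0.0 q6 -98.4 
lin [ 0.    -0.009  0.012] dr [-0.     0.002  0.   ]
```

View pics/grasp1.png

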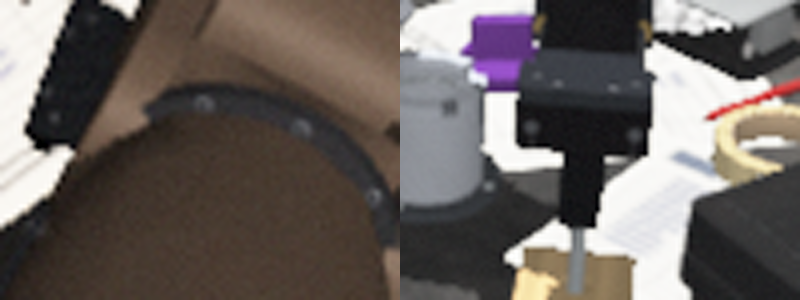

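The side view shows the rod's shaft coming out right between the fingers at (575,230 in the crop). Closing on it.

>>> apply_moves:
  motion:
    - {"jaw": 0,"linear": [0,0,0],"dr": [0,0,0]}
    - {"jaw": 0,"linear": [0,0,0],"dr": [0,0,0]}
    - {"jaw": 0,"linear": [0,0,0],"dr": [0,0,0]}
    - {"jaw": 0,"linear": [0,0,0],"dr": [0,0,0]}
    - {"jaw": 0,"linear": [0,0,0],"dr": [0,0,0]}
  newtons: 8

```text
t: 3.12
position: [0.5588, -0.2264, 0.1112]
tcp_rot: [[-0.94, 0.342, -0.0], [0.342, 0.94, 0.0], [0.0, 0.0, -1.0]]
force: [0.6, 0.4, -0.3]
finger_gap: 0.0256
gripper_force: 0.1
```

>>> apply_moves:
  motion:
    - {"jaw": 0,"linear": [0,0,0],"dr": [0,0,0]}
    - {"jaw": 0,"linear": [0,0,0],"dr": [0,0,0]}
    - {"jaw": 0,"linear": [0,0,0],"dr": [0,0,0]}
    - {"jaw": 0,"linear": [0,0,0],"dr": [0,0,0]}
    - {"jaw": 0,"linear": [0,0,0],"dr": [0,0,0]}

```text
t: 3.53
position: [0.5588, -0.2266, 0.1112]
tcp_rot: [[-0.94, 0.342, -0.0], [0.342, 0.94, -0.0], [0.0, -0.0, -1.0]]
force: [-0.9, -1.3, -0.5]
finger_gap: 0.0139
gripper_force: 8.0
```

>>> apply_moves:
  motion:
    - {"jaw": 0,"linear": [0,0,0],"dr": [0,0,0]}
    - {"jaw": 0,"linear": [0,0,0],"dr": [0,0,0]}
  newtons: 30

```text
t: 3.7
position: [0.5587, -0.2267, 0.1111]
tcp_rot: [[-0.94, 0.342, -0.0], [0.342, 0.94, -0.0], [0.0, -0.0, -1.0]]
force: [-0.1, -3.6, -1.3]
finger_gap: 0.0136
gripper_force: 30.0
```

The gap is 13.9 mm, so it's gripped on the flat faces. Lifting and moving over the pot.

>>> apply_moves:
  motion:
    - {"linear": [0,0,-0.08],"dr": [0,0,0],"jaw": 0}
    - {"linear": [0,0,-0.22],"dr": [0,0,0],"jaw": 0}
    - {"linear": [0,0,-0.37],"dr": [0,0,0],"jaw": 0}
    - {"linear": [0,0,-0.52],"dr": [0,0,0],"jaw": 0}
    - {"linear": [0,0,-0.65],"dr": [0,0,0],"jaw": 0}

```text
t: 4.12
position: [0.5589, -0.2261, 0.2432]
tcp_rot: [[-0.94, 0.342, 0.001], [0.342, 0.94, 0.0], [-0.001, 0.001, -1.0]]
force: [0.8, 0.2, 0.0]
finger_gap: 0.0139
gripper_force: 30.0
```

>>> apply_moves:
  motion:
    - {"linear": [0.06,0.1,0],"dr": [0,0,0],"jaw": 0}
    - {"linear": [0.16,0.24,0],"dr": [0,0,0],"jaw": 0}
    - {"linear": [0.26,0.39,0],"dr": [0,0,0],"jaw": 0}
    - {"linear": [0.36,0.54,0],"dr": [0,0,0],"jaw": 0}
    - {"linear": [0.45,0.68,0],"dr": [0,0,0],"jaw": 0}

```text
t: 4.53
position: [0.5199, -0.0659, 0.2413]
tcp_rot: [[-0.94, 0.342, 0.0], [0.342, 0.94, 0.001], [0.0, 0.001, -1.0]]
force: [0.5, -0.5, -0.4]
finger_gap: 0.0138
gripper_force: 30.0
```

>>> apply_moves:
  motion:
    - {"linear": [0.08,0.12,0],"dr": [0,0,0],"jaw": 0}
    - {"linear": [0.126,0.184,0],"dr": [0,0,0],"jaw": 0}
    - {"linear": [0.126,0.184,0],"dr": [0,0,0],"jaw": 0}

```text
t: 4.78
position: [0.5087, -0.0218, 0.2415]
tcp_rot: [[-0.941, 0.339, -0.0], [0.339, 0.941, 0.001], [0.0, 0.001, -1.0]]
force: [0.7, -0.5, 0.4]
finger_gap: 0.0143
gripper_force: 30.0
```

```bash
python3 - <<'E'
from h import *
need(.5096,-.0249,.241,70)
f=grab_frame("top");s=grab_frame("side")
def c(im,x,y,w):
    h=w*3//4; return cv2.resize(np.ascontiguousarray(im[y:y+h,x:x+w,::-1]),(400,300),interpolation=cv2.INTER_CUBIC)
cv2.imwrite("pics/over1.png",np.hstack([c(f["image"],270,170,80),c(s["image"],265,150,110)]))
E
```

```text
t 4.78 pos [ 0.5087 -0.0218  0.2415] yaw 70.17 gap 0.0143 F [ 0.7 -0.5  0.4] gf 30.0 q6 -80.1 
lin [-0.009 -0.013  0.003] dr [ 0.001 -0.     0.002]
```

View pics/over1.png

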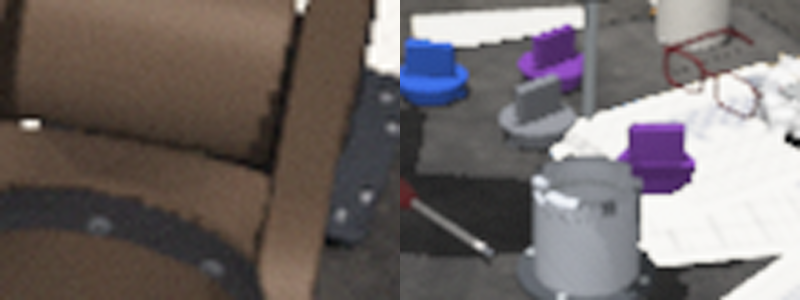

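The side view shows the rod above the pot, its tip near crop (588,112), with the rim spanning columns 532–640. Checking that against the projection.

```bash
python3 - <<'E'
from h import *
s=dict(np.load("side0.npz"))
print(proj(s,[[.5087,-.0218,.138],[.5087,-.0218,.17]]),"obs tip",265+188/3.636+0,150+112/3.636)
a=np.linspace(0,2*np.pi,60)
q=proj(s,np.c_[.5096+.042*np.cos(a),-.0249+.042*np.sin(a),0*a+.086])
print("rim pred",q.min(0),q.max(0),"obs cols",265+132/3.636,265+240/3.636,"rows",150+157/3.636)
E
```

```text
[[315.53569899 181.7335062 ]
 [315.67199134 171.13626267]] obs tip 316.7051705170517 180.80308030803081
rim pred [300.86909489 191.73407572] [330.83304477 206.34755567] obs cols 301.3036303630363 331.006600660066 rows 193.17931793179318
```

The pot position is confirmed to 1–2 px. Inserting at the bead-free centre, then spiralling out.

>>> apply_moves:
  motion:
    - {"linear": [-0.01,-0.016,0],"dr": [0,0,0],"jaw": 0}
    - {"linear": [-0.01,-0.016,0.15],"dr": [0,0,0],"jaw": 0}
    - {"linear": [-0.01,-0.016,0.32],"dr": [0,0,0],"jaw": 0}
    - {"linear": [-0.01,-0.016,0.48],"dr": [0,0,0],"jaw": 0}
    - {"linear": [-0.01,-0.016,0.617],"dr": [0,0,0],"jaw": 0}

```text
t: 5.3
position: [0.5104, -0.0297, 0.116]
tcp_rot: [[-0.939, 0.343, -0.0], [0.343, 0.939, 0.0], [0.0, 0.0, -1.0]]
force: [0.7, 0.1, -1.5]
finger_gap: 0.014
gripper_force: 30.0
```

>>> apply_moves:
  motion:
    - {"linear": [0,-0.04,0],"dr": [0,0,0],"jaw": 0}
    - {"linear": [0.03,-0.06,0],"dr": [0,0,0],"jaw": 0}
    - {"linear": [0.06,-0.06,0],"dr": [0,0,0],"jaw": 0}
    - {"linear": [0.085,-0.035,0],"dr": [0,0,0],"jaw": 0}
    - {"linear": [0.1,0,0],"dr": [0,0,0],"jaw": 0}

```text
t: 5.72
position: [0.4922, -0.0224, 0.1194]
tcp_rot: [[-0.939, 0.343, 0.004], [0.343, 0.939, -0.001], [-0.004, 0.0, -1.0]]
force: [4.0, -1.9, -0.8]
finger_gap: 0.0139
gripper_force: 30.0
```

>>> apply_moves:
  motion:
    - {"linear": [-0.0049,0.0309,0],"dr": [0,0,0],"jaw": 0}
    - {"linear": [-0.0191,0.0588,0],"dr": [0,0,0],"jaw": 0}
    - {"linear": [-0.0412,0.0809,0],"dr": [0,0,0],"jaw": 0}
    - {"linear": [-0.0691,0.0951,0],"dr": [0,0,0],"jaw": 0}
    - {"linear": [-0.1,0.1,0],"dr": [0,0,0],"jaw": 0}

```text
t: 6.13
position: [0.5179, -0.0096, 0.118]
tcp_rot: [[-0.94, 0.34, -0.0], [0.34, 0.94, -0.001], [0.0, -0.001, -1.0]]
force: [-0.3, 0.5, -0.4]
finger_gap: 0.014
gripper_force: 30.0
```

>>> apply_moves:
  motion:
    - {"linear": [-0.0309,-0.0049,0],"dr": [0,0,0],"jaw": 0}
    - {"linear": [-0.0588,-0.0191,0],"dr": [0,0,0],"jaw": 0}
    - {"linear": [-0.0809,-0.0412,0],"dr": [0,0,0],"jaw": 0}
    - {"linear": [-0.0951,-0.0691,0],"dr": [0,0,0],"jaw": 0}
    - {"linear": [-0.1,-0.1,0],"dr": [0,0,0],"jaw": 0}

```text
t: 6.55
position: [0.5297, -0.0358, 0.1178]
tcp_rot: [[-0.94, 0.342, 0.001], [0.342, 0.94, 0.0], [-0.001, 0.001, -1.0]]
force: [-3.1, 5.5, -0.3]
finger_gap: 0.0138
gripper_force: 30.0
```

```bash
python3 -c "
from h import *
need(.5096,-.0255,.118,70)"
```

```text
t 6.55 pos [ 0.5297 -0.0358  0.1178] yaw 70.0 gap 0.0138 F [-3.1  5.5 -0.3] gf 30.0 q6 -81.0 
lin [ 0.112  0.014 -0.001] dr [ 0.  0. -0.]
```

Bead contact forces are visible. The centre is about 3.5 mm off, so I'll correct in the next quarter and continue the turns.

>>> apply_moves:
  motion:
    - {"linear": [0.012,-0.0259,0],"dr": [0,0,0],"jaw": 0}
    - {"linear": [0.0311,-0.0448,0],"dr": [0,0,0],"jaw": 0}
    - {"linear": [0.0532,-0.0669,0],"dr": [0,0,0],"jaw": 0}
    - {"linear": [0.0811,-0.0811,0],"dr": [0,0,0],"jaw": 0}
    - {"linear": [0.112,-0.086,0],"dr": [0,0,0],"jaw": 0}

```text
t: 6.97
position: [0.5033, -0.044, 0.1184]
tcp_rot: [[-0.939, 0.343, 0.005], [0.343, 0.939, -0.0], [-0.005, 0.001, -1.0]]
force: [6.2, 3.0, -0.7]
finger_gap: 0.0138
gripper_force: 30.0
```

>>> apply_moves:
  motion:
    - {"linear": [0.0309,0.0049,0],"dr": [0,0,0],"jaw": 0}
    - {"linear": [0.0588,0.0191,0],"dr": [0,0,0],"jaw": 0}
    - {"linear": [0.0809,0.0412,0],"dr": [0,0,0],"jaw": 0}
    - {"linear": [0.0951,0.0691,0],"dr": [0,0,0],"jaw": 0}
    - {"linear": [0.1,0.1,0],"dr": [0,0,0],"jaw": 0}

```text
t: 7.38
position: [0.4897, -0.0176, 0.1179]
tcp_rot: [[-0.94, 0.342, -0.001], [0.342, 0.94, -0.0], [0.001, -0.0, -1.0]]
force: [-0.2, -0.9, -0.1]
finger_gap: 0.0137
gripper_force: 30.0
```

>>> apply_moves:
  motion:
    - {"linear": [-0.0049,0.0309,0],"dr": [0,0,0],"jaw": 0}
    - {"linear": [-0.0191,0.0588,0],"dr": [0,0,0],"jaw": 0}
    - {"linear": [-0.0412,0.0809,0],"dr": [0,0,0],"jaw": 0}
    - {"linear": [-0.0691,0.0951,0],"dr": [0,0,0],"jaw": 0}
    - {"linear": [-0.1,0.1,0],"dr": [0,0,0],"jaw": 0}

```text
t: 7.8
position: [0.516, -0.0068, 0.1176]
tcp_rot: [[-0.94, 0.34, -0.002], [0.34, 0.94, -0.002], [0.001, -0.003, -1.0]]
force: [-2.6, -10.7, 0.9]
finger_gap: 0.0151
gripper_force: 30.2
```

>>> apply_moves:
  motion:
    - {"linear": [-0.0309,-0.0049,0],"dr": [0,0,0],"jaw": 0}
    - {"linear": [-0.0588,-0.0191,0],"dr": [0,0,0],"jaw": 0}
    - {"linear": [-0.0809,-0.0412,0],"dr": [0,0,0],"jaw": 0}
    - {"linear": [-0.0951,-0.0691,0],"dr": [0,0,0],"jaw": 0}
    - {"linear": [-0.1,-0.1,0],"dr": [0,0,0],"jaw": 0}

```text
t: 8.22
position: [0.5282, -0.0323, 0.1177]
tcp_rot: [[-0.94, 0.342, 0.0], [0.342, 0.94, 0.0], [0.0, 0.0, -1.0]]
force: [0.0, 0.8, -0.3]
finger_gap: 0.0136
gripper_force: 30.0
```

>>> apply_moves:
  motion:
    - {"linear": [0.0049,-0.0309,0],"dr": [0,0,0],"jaw": 0}
    - {"linear": [0.0191,-0.0588,0],"dr": [0,0,0],"jaw": 0}
    - {"linear": [0.0412,-0.0809,0],"dr": [0,0,0],"jaw": 0}
    - {"linear": [0.0691,-0.0951,0],"dr": [0,0,0],"jaw": 0}
    - {"linear": [0.1,-0.1,0],"dr": [0,0,0],"jaw": 0}

```text
t: 8.63
position: [0.5016, -0.0439, 0.1179]
tcp_rot: [[-0.94, 0.342, 0.0], [0.342, 0.94, 0.0], [-0.0, 0.0, -1.0]]
force: [0.7, 0.3, 0.3]
finger_gap: 0.0143
gripper_force: 30.0
```

>>> apply_moves:
  motion:
    - {"linear": [0.0309,0.0049,0],"dr": [0,0,0],"jaw": 0}
    - {"linear": [0.0588,0.0191,0],"dr": [0,0,0],"jaw": 0}
    - {"linear": [0.0809,0.0412,0],"dr": [0,0,0],"jaw": 0}
    - {"linear": [0.0951,0.0691,0],"dr": [0,0,0],"jaw": 0}
    - {"linear": [0.1,0.1,0],"dr": [0,0,0],"jaw": 0}

```text
t: 9.05
position: [0.4896, -0.0173, 0.1178]
tcp_rot: [[-0.94, 0.341, -0.001], [0.341, 0.94, 0.0], [0.001, -0.0, -1.0]]
force: [-0.9, 0.1, -0.4]
finger_gap: 0.0139
gripper_force: 30.0
```

```bash
python3 -c "
from h import *
need(.5096,-.0255,.118,70)"
```

```text
t 9.05 pos [ 0.4896 -0.0173  0.1178] yaw 70.03 gap 0.0139 F [-0.9  0.1 -0.4] gf 30.0 q6 -79.8 
lin [-0.108 -0.005 -0.001] dr [-0.    -0.001  0.   ]
```

Two turns are done, with one 10 N bump on the +y side. I'll shift the circle 1.5 mm towards -y, add half a turn, then centre and lift.

>>> apply_moves:
  motion:
    - {"linear": [-0.0065,0.0269,0],"dr": [0,0,0],"jaw": 0}
    - {"linear": [-0.0211,0.0538,0],"dr": [0,0,0],"jaw": 0}
    - {"linear": [-0.0432,0.0739,0],"dr": [0,0,0],"jaw": 0}
    - {"linear": [-0.0711,0.0881,0],"dr": [0,0,0],"jaw": 0}
    - {"linear": [-0.102,0.093,0],"dr": [0,0,0],"jaw": 0}

```text
t: 9.47
position: [0.5149, -0.0078, 0.1173]
tcp_rot: [[-0.94, 0.341, -0.005], [0.341, 0.94, -0.001], [0.004, -0.002, -1.0]]
force: [-6.9, -7.6, 0.9]
finger_gap: 0.0143
gripper_force: 30.0
```

>>> apply_moves:
  motion:
    - {"linear": [-0.0309,-0.0049,0],"dr": [0,0,0],"jaw": 0}
    - {"linear": [-0.0588,-0.0191,0],"dr": [0,0,0],"jaw": 0}
    - {"linear": [-0.0809,-0.0412,0],"dr": [0,0,0],"jaw": 0}
    - {"linear": [-0.0951,-0.0691,0],"dr": [0,0,0],"jaw": 0}
    - {"linear": [-0.1,-0.1,0],"dr": [0,0,0],"jaw": 0}

```text
t: 9.88
position: [0.5285, -0.0336, 0.1177]
tcp_rot: [[-0.94, 0.342, 0.001], [0.342, 0.94, 0.0], [-0.0, 0.0, -1.0]]
force: [-0.2, 0.1, -1.0]
finger_gap: 0.0141
gripper_force: 30.0
```

>>> apply_moves:
  motion:
    - {"linear": [0.0049,-0.0309,0],"dr": [0,0,0],"jaw": 0}
    - {"linear": [0.0191,-0.0588,0],"dr": [0,0,0],"jaw": 0}
    - {"linear": [0.0412,-0.0809,0],"dr": [0,0,0],"jaw": 0}
    - {"linear": [0.0691,-0.0951,0],"dr": [0,0,0],"jaw": 0}
    - {"linear": [0.1,-0.1,0],"dr": [0,0,0],"jaw": 0}

```text
t: 10.3
position: [0.5021, -0.0455, 0.1181]
tcp_rot: [[-0.94, 0.342, 0.002], [0.342, 0.94, -0.0], [-0.002, 0.0, -1.0]]
force: [3.5, -0.7, -1.4]
finger_gap: 0.0139
gripper_force: 30.0
```

>>> apply_moves:
  motion:
    - {"linear": [0.012,0.045,0],"dr": [0,0,0],"jaw": 0}
    - {"linear": [0,0.1,0],"dr": [0,0,0],"jaw": 0}
    - {"linear": [0,0.1,-0.08],"dr": [0,0,0],"jaw": 0}
    - {"linear": [0,0.1,-0.2],"dr": [0,0,0],"jaw": 0}
    - {"linear": [0,0.1,-0.36],"dr": [0,0,0],"jaw": 0}

```text
t: 10.72
position: [0.5084, -0.0249, 0.1892]
tcp_rot: [[-0.94, 0.341, -0.004], [0.341, 0.94, 0.001], [0.004, -0.001, -1.0]]
force: [0.6, -0.6, 0.0]
finger_gap: 0.014
gripper_force: 30.0
```

>>> apply_moves:
  motion:
    - {"linear": [0,0,-0.12],"dr": [0,0,0],"jaw": 0}
    - {"linear": [0,0,-0.257],"dr": [0,0,0],"jaw": 0}
    - {"linear": [0,0,-0.257],"dr": [0,0,0],"jaw": 0}
    - {"linear": [0,0,-0.257],"dr": [0,0,0],"jaw": 0}

```text
t: 11.05
position: [0.5095, -0.0254, 0.2422]
tcp_rot: [[-0.94, 0.341, 0.002], [0.341, 0.94, -0.0], [-0.002, 0.0, -1.0]]
force: [-0.5, 0.5, -0.2]
finger_gap: 0.014
gripper_force: 30.0
```

```bash
python3 - <<'E'
from h import *
need(.5588,-.228,.241,70)
s=grab_frame("side"); im=s["image"]
o=sensors.get_obs();p=o["position"]
print("pred axis px",[proj(s,[[p[0],p[1],z]])[0].round(1).tolist() for z in(.138,.16,.18,.2)])
cv2.imwrite("pics/after_stir.png",cv2.resize(np.ascontiguousarray(im[140:215,270:370,::-1]),(800,600),interpolation=cv2.INTER_CUBIC))
E
```

```text
t 11.05 pos [ 0.5095 -0.0254  0.2422] yaw 70.07 gap 0.014 F [-0.5  0.5 -0.2] gf 30.0 q6 -80.4 
lin [-0.577 -0.868  0.007] dr [0.    0.001 0.001]
pred axis px [[315.9, 182.3], [316.0, 175.1], [316.1, 168.3], [316.2, 161.4]]
```

View pics/after_stir.png

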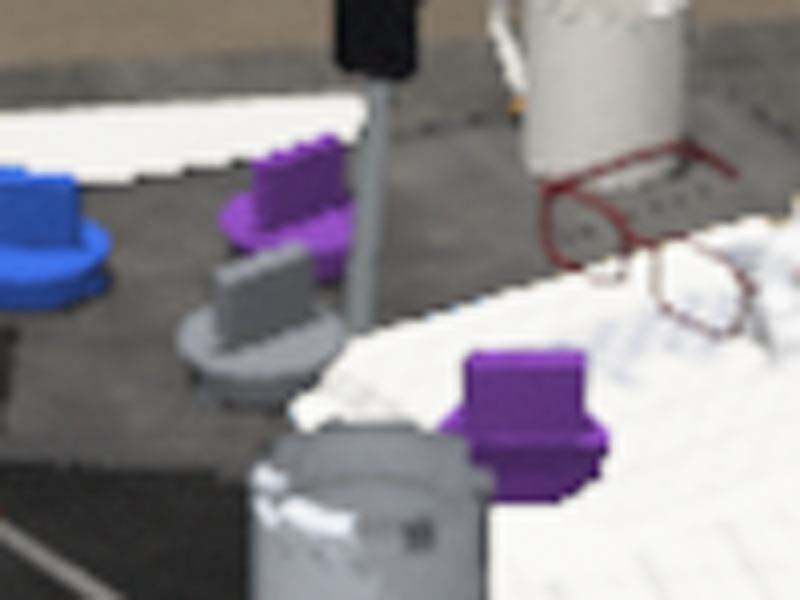

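All five beads seem to be still inside, with none visible outside the pot. The shaft runs from (378,85) to (358,325), so the rod has tilted about 4° in the grip with its tip towards +tool-x. I'll tilt the tool to compensate and check numerically against the earlier frame over the stand.

>>> apply_moves:
  motion:
    - {"linear": [-0.06,-0.09,0],"dr": [0,0,0],"jaw": 0}
    - {"linear": [-0.16,-0.24,0],"dr": [0,0,0],"jaw": 0}
    - {"linear": [-0.26,-0.39,0],"dr": [0,0,0],"jaw": 0}
    - {"linear": [-0.36,-0.54,0],"dr": [0,0,0],"jaw": 0}
    - {"linear": [-0.46,-0.69,0],"dr": [0,0,0],"jaw": 0}

```text
t: 11.52
position: [0.5483, -0.1884, 0.2395]
tcp_rot: [[-0.94, 0.341, -0.003], [0.341, 0.94, 0.001], [0.003, 0.0, -1.0]]
force: [-0.3, 0.3, -0.4]
finger_gap: 0.0137
gripper_force: 30.0
```

>>> apply_moves:
  motion:
    - {"linear": [-0.07,-0.11,0],"dr": [0,-0.02,0],"jaw": 0}
    - {"linear": [-0.119,-0.177,0],"dr": [0,-0.044,0],"jaw": 0}
    - {"linear": [-0.119,-0.177,0],"dr": [0,-0.044,0],"jaw": 0}
    - {"linear": [-0.119,-0.177,0],"dr": [0,-0.044,0],"jaw": 0}

```text
t: 11.85
position: [0.558, -0.2286, 0.2396]
tcp_rot: [[-0.937, 0.343, 0.062], [0.342, 0.939, -0.022], [-0.065, 0.001, -0.998]]
force: [-0.6, 0.4, -1.1]
finger_gap: 0.0141
gripper_force: 30.0
```

```bash
cat > rodchk.py <<'E'
from h import *
need(.558,-.2275,.241,70)
s0=np.load("side0.npz")["image"].astype(int); s=grab_frame("side")
o=sensors.get_obs(); R=o["tcp_rot"]; g=o["position"]-R[:,2]*.019; print("grasp",g,"z",R[:,2])
d=np.abs(s["image"].astype(int)-s0).sum(2)
for z in np.arange(g[2]-.125,g[2]-.02,.0065):
    u,v=proj(s,[[g[0],g[1],z]])[0]; r=int(round(v)); a=int(round(u))-12
    w=d[r,a:a+25]; on=np.where(w>60)[0]+a
    print(round(z-g[2],4),r,"pred",round(u,1),"seen",on.min() if len(on) else None,on.max() if len(on) else None,round(on.mean(),1) if len(on) else None, len(on))
E
python3 rodchk.py
```

```text
t 11.85 pos [ 0.558  -0.2286  0.2396] yaw 69.95 gap 0.0141 F [-0.6  0.4 -1.1] gf 30.0 q6 -99.1 
lin [ 0.001  0.005 -0.007] dr [ 0.     0.042 -0.001]
grasp [ 0.55697693 -0.22758298  0.2589717 ] z [ 0.06212576 -0.0218701  -0.99782869]
-0.125 221 pred 354.3 seen 350 361 355.5 12
-0.1185 218 pred 354.4 seen 350 361 355.5 12
-0.112 216 pred 354.6 seen 350 361 355.5 12
-0.1055 214 pred 354.8 seen 351 360 355.5 10
-0.099 211 pred 355.0 seen 354 358 356.0 5
-0.0925 209 pred 355.1 seen 354 358 356.0 5
-0.086 206 pred 355.3 seen 354 359 356.5 6
-0.0795 204 pred 355.5 seen 354 359 356.5 6
-0.073 201 pred 355.7 seen 355 359 357.0 5
-0.0665 199 pred 355.9 seen 355 359 357.0 5
-0.06 196 pred 356.1 seen 355 359 357.0 5
-0.0535 194 pred 356.3 seen 355 360 357.5 6
-0.047 191 pred 356.4 seen 355 360 357.5 6
-0.0405 188 pred 356.6 seen 356 360 358.0 5
-0.034 186 pred 356.8 seen 356 360 358.0 5
-0.0275 183 pred 357.0 seen 354 364 359.0 11
-0.021 180 pred 357.2 seen 352 364 358.0 13
```

The rod is now vertical (parallel to the predicted axis), and its x matches the original within 1 mm after bias correction. Lowering in steps.

>>> apply_moves:
  motion:
    - {"linear": [0.007,0,0.1],"dr": [0,0,0],"jaw": 0}
    - {"linear": [0.016,0,0.25],"dr": [0,0,0],"jaw": 0}
    - {"linear": [0.026,0,0.399],"dr": [0,0,0],"jaw": 0}
    - {"linear": [0.026,0,0.399],"dr": [0,0,0],"jaw": 0}

```text
t: 12.23
position: [0.5568, -0.2264, 0.1561]
tcp_rot: [[-0.939, 0.341, 0.057], [0.34, 0.94, -0.019], [-0.06, 0.002, -0.998]]
force: [-1.3, 0.7, -0.8]
finger_gap: 0.0138
gripper_force: 30.0
```

>>> apply_moves:
  motion:
    - {"linear": [0.0015,0,0.022],"dr": [0,0,0],"jaw": 0}
    - {"linear": [0.003,0,0.044],"dr": [0,0,0],"jaw": 0}
    - {"linear": [0.0044,0,0.066],"dr": [0,0,0],"jaw": 0}
    - {"linear": [0.0058,0,0.088],"dr": [0,0,0],"jaw": 0}
    - {"linear": [0.007,0,0.11],"dr": [0,0,0],"jaw": 0}

```text
t: 12.65
position: [0.5593, -0.2291, 0.1397]
tcp_rot: [[-0.937, 0.342, 0.066], [0.341, 0.94, -0.024], [-0.07, -0.0, -0.998]]
force: [-0.0, -0.6, -1.0]
finger_gap: 0.0141
gripper_force: 30.0
```

```bash
python3 rodchk.py | head -4
```

```text
t 12.65 pos [ 0.5593 -0.2291  0.1397] yaw 70.02 gap 0.0141 F [-0.  -0.6 -1. ] gf 30.0 q6 -99.4 
lin [-0.027  0.005 -0.506] dr [-0.     0.045  0.   ]
grasp [ 0.55768552 -0.22853128  0.15765189] z [ 0.06484194 -0.02345113 -0.99761995]
-0.125 256 pred 352.1 seen 348 364 356.0 17
```

It's 12 mm into the hole with no force. Continuing down.

>>> apply_moves:
  motion:
    - {"linear": [0.0018,0,0.028],"dr": [0,0,0],"jaw": 0}
    - {"linear": [0.0036,0,0.056],"dr": [0,0,0],"jaw": 0}
    - {"linear": [0.0054,0,0.084],"dr": [0,0,0],"jaw": 0}
    - {"linear": [0.0072,0,0.11],"dr": [0,0,0],"jaw": 0}
    - {"linear": [0.0085,0,0.127],"dr": [0,0,0],"jaw": 0}

```text
t: 13.12
position: [0.5589, -0.229, 0.1129]
tcp_rot: [[-0.938, 0.342, 0.064], [0.341, 0.94, -0.023], [-0.068, 0.0, -0.998]]
force: [0.2, 0.3, -0.3]
finger_gap: 0.0139
gripper_force: 30.0
```

>>> apply_moves:
  motion:
    - {"linear": [0,0,0],"dr": [0,0,0],"jaw": 0}
    - {"linear": [0,0,0],"dr": [0,0,0],"jaw": 0}

```text
t: 13.28
position: [0.559, -0.2291, 0.1135]
tcp_rot: [[-0.938, 0.342, 0.065], [0.341, 0.94, -0.023], [-0.069, 0.0, -0.998]]
force: [0.7, 0.5, -0.9]
finger_gap: 0.0138
gripper_force: 30.0
```

>>> apply_moves:
  motion:
    - {"linear": [0,0,0],"dr": [0,0,0],"jaw": 0.25}
    - {"linear": [0,0,0],"dr": [0,0,0],"jaw": 0.6}
    - {"linear": [0,0,0],"dr": [0,0,0],"jaw": 0.6}
    - {"linear": [0,0,0],"dr": [0,0,0],"jaw": 0.6}
    - {"linear": [0,0,0],"dr": [0,0,0],"jaw": 0.6}

```text
t: 13.7
position: [0.5591, -0.2291, 0.1139]
tcp_rot: [[-0.937, 0.342, 0.065], [0.341, 0.94, -0.024], [-0.069, 0.0, -0.998]]
force: [-0.4, 0.2, 0.0]
finger_gap: 0.0419
gripper_force: 0.0
```

>>> apply_moves:
  motion:
    - {"linear": [0,0,0],"dr": [0,0,0],"jaw": 0.6}
    - {"linear": [-0.007,0,-0.1],"dr": [0,0,0],"jaw": 0.6}
    - {"linear": [-0.02,0,-0.28],"dr": [0,0,0],"jaw": 0.6}
    - {"linear": [-0.032,0,-0.48],"dr": [0,0,0],"jaw": 0.6}
    - {"linear": [-0.043,0,-0.65],"dr": [0,0.044,0],"jaw": 0.6}

```text
t: 14.12
position: [0.5575, -0.2284, 0.2466]
tcp_rot: [[-0.94, 0.342, 0.001], [0.342, 0.94, -0.0], [-0.001, 0.0, -1.0]]
force: [1.7, 0.1, -0.1]
finger_gap: 0.0568
gripper_force: 0.0
```

```bash
python3 - <<'E'
from h import *
s0=np.load("side0.npz")["image"].astype(int); s=grab_frame("side")
d=np.abs(s["image"].astype(int)-s0).sum(2)
for r in range(212,264,3): print(r,np.where(d[r,340:370]>60)[0]+340)
need(.512,.218,.243,120)
E
```

```text
212 []
215 [351 360 361 362]
218 [350 351 361 362]
221 [350 351]
224 [350]
227 [340 347]
230 [340 341 342 343 344 345 346 347 348 349 360 361]
233 [340 341 342 343 344 345 346 347 348 349 351 352 353 357 358 359 360]
236 [340 341 342 343 344 345 352 353 356]
239 [340 352 353 356 357]
242 [341 342 343 344 345 346 347 348 349 350 351 352 353 354 356 357]
245 [356 357 358 359 360 361 362 363 364 365 366 367 368]
248 [351 352 363 364 365 366 367 368]
251 [357 358 359 360 361 362 363 364 365 366 367 368]
254 [356 357 358 359 360 361 362 363 364 365 366 367]
257 [354 355 356 357 358 359 360 361 362 363 364 365 366 367]
260 [353 354 355 356 357 358 359 360 361 362 363 364 365 366 367]
263 [360]
t 14.17 pos [ 0.5594 -0.2294  0.2534] yaw 69.99 gap 0.0568 F [-3.1  0.2  3.6] gf 0.0 q6 -98.5 
lin [0.988 2.021 0.051] dr [-0.    -0.001 -0.556]
```

The rod stands as before (differences ≈ 1 px). On to the lid, opening the jaws on the way.

>>> apply_moves:
  motion:
    - {"linear": [0.05,0.11,0],"dr": [0,0,0],"jaw": 1}
    - {"linear": [0.13,0.27,0],"dr": [0,0,0],"jaw": 1}
    - {"linear": [0.21,0.43,0],"dr": [0,0,0],"jaw": 1}
    - {"linear": [0.29,0.59,0],"dr": [0,0,0],"jaw": 1}
    - {"linear": [0.37,0.75,0],"dr": [0,0,0],"jaw": 1}

```text
t: 14.58
position: [0.54, -0.0613, 0.2439]
tcp_rot: [[-0.94, 0.342, 0.0], [0.342, 0.94, 0.0], [-0.0, 0.0, -1.0]]
force: [1.3, -0.1, -0.4]
finger_gap: 0.0848
gripper_force: 0.0
```

>>> apply_moves:
  motion:
    - {"linear": [0.08,0.16,0],"dr": [0,0,0],"jaw": 1}
    - {"linear": [0.16,0.32,0],"dr": [0,0,0],"jaw": 1}
    - {"linear": [0.24,0.48,0],"dr": [0,0,0],"jaw": 1}
    - {"linear": [0.31,0.64,0],"dr": [0,0,0],"jaw": 1}
    - {"linear": [0.38,0.79,0],"dr": [0,0,0],"jaw": 1}

```text
t: 15.0
position: [0.5226, 0.1136, 0.244]
tcp_rot: [[-0.94, 0.342, 0.001], [0.342, 0.94, 0.0], [-0.0, 0.0, -1.0]]
force: [0.8, -0.6, 0.2]
finger_gap: 0.0949
gripper_force: 0.0
```

>>> apply_moves:
  motion:
    - {"linear": [0.07,0.15,0],"dr": [0,0,-0.07],"jaw": 1}
    - {"linear": [0.14,0.29,0],"dr": [0,0,-0.14],"jaw": 1}
    - {"linear": [0.2,0.4,0],"dr": [0,0,-0.21],"jaw": 1}
    - {"linear": [0.238,0.48,0],"dr": [0,0,-0.28],"jaw": 1}
    - {"linear": [0.238,0.48,0],"dr": [0,0,-0.35],"jaw": 1}

```text
t: 15.42
position: [0.5105, 0.2212, 0.2438]
tcp_rot: [[-0.978, -0.208, 0.0], [-0.208, 0.978, 0.001], [-0.0, 0.001, -1.0]]
force: [-0.4, 0.1, 0.5]
finger_gap: 0.0952
gripper_force: 0.0
```

>>> apply_moves:
  motion:
    - {"linear": [0,0,0],"dr": [0,0,-0.07],"jaw": 1}
    - {"linear": [0,0,0],"dr": [0,0,-0.14],"jaw": 1}
    - {"linear": [0,0,0],"dr": [0,0,-0.206],"jaw": 1}
    - {"linear": [0,0,0],"dr": [0,0,-0.206],"jaw": 1}

```text
t: 15.75
position: [0.5111, 0.2183, 0.2438]
tcp_rot: [[-0.863, -0.505, 0.0], [-0.505, 0.863, 0.0], [-0.0, 0.0, -1.0]]
force: [0.4, 0.5, 0.2]
finger_gap: 0.0953
gripper_force: 0.0
```

```bash
python3 - <<'E'
from h import *
need(.512,.218,.026,120)
s=grab_frame("side"); np.savez("side1.npz",**s)
s0=np.load("side0.npz")["image"].astype(int)
# refine lid from side view: predicted bar top corners
b=np.radians(30)
P=[[.512+np.cos(b)*a-np.sin(b)*c,.218+np.sin(b)*a+np.cos(b)*c,.057] for a,c in((.025,.0065),(.025,-.0065),(-.025,-.0065),(-.025,.0065))]
q=proj(s,P)
im=cv2.resize(np.ascontiguousarray(np.load("side0.npz")["image"][160:205,280:340,::-1]),(780,585),interpolation=cv2.INTER_CUBIC)
cv2.polylines(im,[np.round((q-[280,160]+.5)*13).astype(np.int32)],True,(0,0,255),1)
a=np.linspace(0,6.28,50)
q=proj(s,np.c_[.512+.037*np.cos(a),.218+.037*np.sin(a),0*a+.021]);cv2.polylines(im,[np.round((q-[280,160]+.5)*13).astype(np.int32)],True,(0,255,0),1)
cv2.imwrite("pics/lid.png",im)
E
```

```text
t 15.75 pos [0.5111 0.2183 0.2438] yaw 120.33 gap 0.0953 F [0.4 0.5 0.2] gf 0.0 q6 -104.0 
lin [-0.003 -0.004  1.089] dr [0.    0.    0.004]
```

View pics/lid.png

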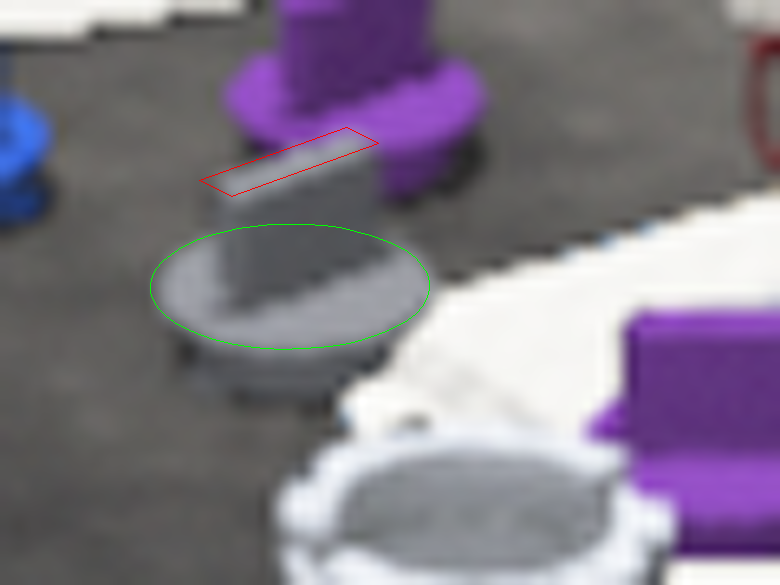

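The overlay matches the lid and bar within the known ~1 px bias, and the bar angle agrees. Descending to grasp.

>>> apply_moves:
  motion:
    - {"linear": [0,0,0.1],"dr": [0,0,0],"jaw": 1}
    - {"linear": [0,0,0.27],"dr": [0,0,0],"jaw": 1}
    - {"linear": [0,0,0.45],"dr": [0,0,0],"jaw": 1}
    - {"linear": [0,0,0.63],"dr": [0,0,0],"jaw": 0.7}
    - {"linear": [0,0,0.8],"dr": [0,0,0],"jaw": 0.7}

```text
t: 16.22
position: [0.5109, 0.2181, 0.0825]
tcp_rot: [[-0.868, -0.497, 0.001], [-0.497, 0.868, 0.0], [-0.001, -0.0, -1.0]]
force: [0.7, 0.3, -0.8]
finger_gap: 0.0866
gripper_force: 0.0
```

>>> apply_moves:
  motion:
    - {"linear": [0,0,0.12],"dr": [0,0,0],"jaw": 0.6}
    - {"linear": [0,0,0.22],"dr": [0,0,0],"jaw": 0.5}
    - {"linear": [0,0,0.279],"dr": [0,0,0],"jaw": 0.4}
    - {"linear": [0,0,0.279],"dr": [0,0,0],"jaw": 0.3}
    - {"linear": [0,0,0.279],"dr": [0,0,0],"jaw": 0.2}
  newtons: 10

```text
t: 16.63
position: [0.511, 0.2182, 0.028]
tcp_rot: [[-0.867, -0.499, -0.001], [-0.499, 0.867, -0.0], [0.001, 0.0, -1.0]]
force: [-0.1, 0.1, 0.1]
finger_gap: 0.0534
gripper_force: 0.0
```

>>> apply_moves:
  motion:
    - {"linear": [0,0,0],"dr": [0,0,0],"jaw": 0}
    - {"linear": [0,0,0],"dr": [0,0,0],"jaw": 0}
    - {"linear": [0,0,0],"dr": [0,0,0],"jaw": 0}
    - {"linear": [0,0,0],"dr": [0,0,0],"jaw": 0}
    - {"linear": [0,0,0],"dr": [0,0,0],"jaw": 0}

```text
t: 17.05
position: [0.5113, 0.2183, 0.0288]
tcp_rot: [[-0.866, -0.501, 0.001], [-0.501, 0.866, 0.0], [-0.001, -0.0, -1.0]]
force: [-0.4, -0.0, 0.2]
finger_gap: 0.0204
gripper_force: 0.0
```

>>> apply_moves:
  motion:
    - {"linear": [0,0,0],"dr": [0,0,0],"jaw": 0}
    - {"linear": [0,0,0],"dr": [0,0,0],"jaw": 0}
    - {"linear": [0,0,0],"dr": [0,0,0],"jaw": 0}
  newtons: 45

```text
t: 17.3
position: [0.5112, 0.2183, 0.0286]
tcp_rot: [[-0.866, -0.501, 0.0], [-0.501, 0.866, 0.0], [-0.0, -0.0, -1.0]]
force: [-0.7, -0.4, 4.0]
finger_gap: 0.0127
gripper_force: 45.0
```

The lid is gripped with a 12.7 mm gap. Lifting it over the pot and aligning its lugs with the gaps (bar yaw 30° → 9.5°).

>>> apply_moves:
  motion:
    - {"linear": [0,0,-0.08],"dr": [0,0,0],"jaw": 0}
    - {"linear": [0,0,-0.22],"dr": [0,0,0],"jaw": 0}
    - {"linear": [0,0,-0.37],"dr": [0,0,0],"jaw": 0}
    - {"linear": [0,0,-0.52],"dr": [0,0,0],"jaw": 0}
    - {"linear": [0,0,-0.62],"dr": [0,0,0],"jaw": 0}

```text
t: 17.72
position: [0.5114, 0.2184, 0.1546]
tcp_rot: [[-0.866, -0.501, 0.002], [-0.501, 0.866, 0.001], [-0.002, -0.0, -1.0]]
force: [0.5, 0.1, -1.3]
finger_gap: 0.0127
gripper_force: 45.0
```

>>> apply_moves:
  motion:
    - {"linear": [0.06,-0.1,0],"dr": [0,0,0],"jaw": 0}
    - {"linear": [0.14,-0.25,0],"dr": [0,0,0],"jaw": 0}
    - {"linear": [0.23,-0.4,0],"dr": [0,0,0],"jaw": 0}
    - {"linear": [0.32,-0.55,0],"dr": [0,0,0],"jaw": 0}
    - {"linear": [0.4,-0.69,0],"dr": [0,0,0],"jaw": 0}

```text
t: 18.13
position: [0.5104, 0.0572, 0.1521]
tcp_rot: [[-0.865, -0.501, -0.0], [-0.501, 0.865, 0.0], [0.0, 0.0, -1.0]]
force: [1.1, -0.2, -0.7]
finger_gap: 0.0131
gripper_force: 45.0
```

>>> apply_moves:
  motion:
    - {"linear": [0.09,-0.15,0],"dr": [0,0,0.06],"jaw": 0}
    - {"linear": [0.16,-0.27,0],"dr": [0,0,0.12],"jaw": 0}
    - {"linear": [0.215,-0.364,0],"dr": [0,0,0.18],"jaw": 0}
    - {"linear": [0.215,-0.364,0],"dr": [0,0,0.228],"jaw": 0}
    - {"linear": [0.215,-0.364,0],"dr": [0,0,0.228],"jaw": 0}

```text
t: 18.55
position: [0.51, -0.0269, 0.152]
tcp_rot: [[-0.987, -0.16, -0.0], [-0.16, 0.987, 0.0], [0.0, 0.0, -1.0]]
force: [-0.6, 0.1, -1.3]
finger_gap: 0.0128
gripper_force: 45.0
```

```bash
python3 - <<'E'
from h import *
need(.510,-.0257,.0985,99.5)
s=grab_frame("side"); np.savez("side2.npz",**s)
o=sensors.get_obs(); p=o["position"]; u=p[2]-.0286
a=np.linspace(0,6.28,60)
im=np.ascontiguousarray(s["image"][150:240,260:380,::-1]); K=6.5
im=cv2.resize(im,None,fx=K,fy=K,interpolation=cv2.INTER_CUBIC)
def el(c,r,z,col):
    q=proj(s,np.c_[c[0]+r*np.cos(a),c[1]+r*np.sin(a),0*a+z]);cv2.polylines(im,[np.round((q-[260,150]+.5)*K).astype(np.int32)],True,col,1)
el(p,.037,u+.021,(0,255,0)); el((.510,-.0257),.042,.086,(0,0,255)); el((.510,-.0257),.0305,.086,(255,0,255)); el(p,.028,u,(255,255,0))
cv2.imwrite("pics/over2.png",im)
E
```

```text
t 18.55 pos [ 0.51   -0.0269  0.152 ] yaw 99.2 gap 0.0128 F [-0.6  0.1 -1.3] gf 45.0 q6 -109.7 
lin [-0.001  0.006  0.268] dr [ 0.    -0.    -0.003]
```

View pics/over2.png

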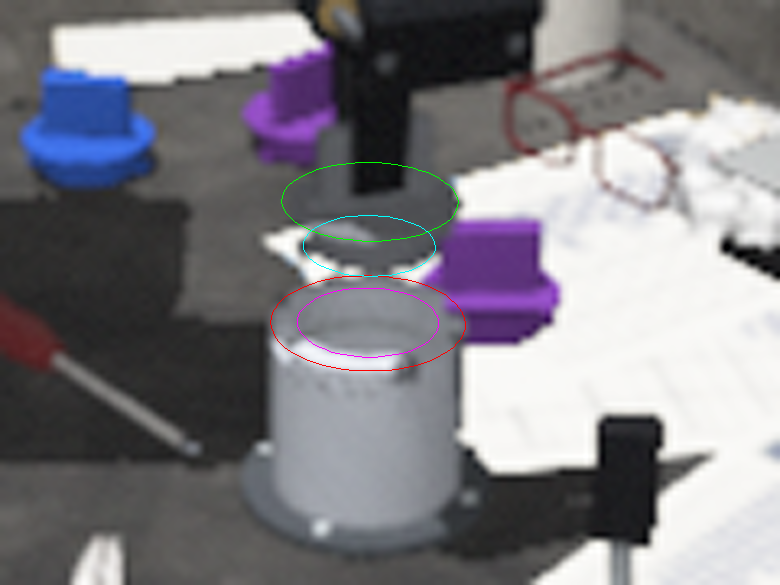

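The lid, pot and rim overlays line up, with edges within 1–2 px; the rod stands in its stand. Lowering in small steps while watching force.

>>> apply_moves:
  motion:
    - {"linear": [0,0.005,0.06],"dr": [0,0,0],"jaw": 0}
    - {"linear": [0,0.005,0.12],"dr": [0,0,0],"jaw": 0}
    - {"linear": [0,0.005,0.165],"dr": [0,0,0],"jaw": 0}
    - {"linear": [0,0.005,0.18],"dr": [0,0,0],"jaw": 0}
    - {"linear": [0,0.005,0.18],"dr": [0,0,0],"jaw": 0}

```text
t: 19.02
position: [0.5097, -0.0243, 0.1155]
tcp_rot: [[-0.986, -0.168, -0.002], [-0.168, 0.986, 0.0], [0.001, 0.001, -1.0]]
force: [0.3, -0.7, -1.2]
finger_gap: 0.0129
gripper_force: 45.0
```

>>> apply_moves:
  motion:
    - {"linear": [0,0,0.007],"dr": [0,0,0],"jaw": 0}
    - {"linear": [0,0,0.014],"dr": [0,0,0],"jaw": 0}
    - {"linear": [0,0,0.021],"dr": [0,0,0],"jaw": 0}
    - {"linear": [0,0,0.025],"dr": [0,0,0],"jaw": 0}

```text
t: 19.35
position: [0.5101, -0.0248, 0.1114]
tcp_rot: [[-0.986, -0.166, 0.0], [-0.166, 0.986, -0.0], [-0.0, -0.0, -1.0]]
force: [-0.6, -0.5, -1.0]
finger_gap: 0.0129
gripper_force: 45.0
```

```bash
python3 -c "
from h import *
need(.510,-.0257,.0985,99.5); print(sensors.get_obs()['torque'])"
```

```text
t 19.35 pos [ 0.5101 -0.0248  0.1114] yaw 99.54 gap 0.0129 F [-0.6 -0.5 -1. ] gf 45.0 q6 -109.8 
lin [ 0.001 -0.004  0.064] dr [-0.  0.  0.]
[ 0.00612935  0.04628975 -0.0378024 ]
```

It's 3 mm below rim contact height with no force, so the lugs are in the gaps. Seating it.

>>> apply_moves:
  motion:
    - {"linear": [0,-0.002,0.014],"dr": [0,0,0],"jaw": 0}
    - {"linear": [0,-0.003,0.028],"dr": [0,0,0],"jaw": 0}
    - {"linear": [0,-0.003,0.042],"dr": [0,0,0],"jaw": 0}
    - {"linear": [0,-0.003,0.052],"dr": [0,0,0],"jaw": 0}
    - {"linear": [0,-0.003,0.06],"dr": [0,0,0],"jaw": 0}

```text
t: 19.77
position: [0.5094, -0.0256, 0.1009]
tcp_rot: [[-0.986, -0.166, -0.0], [-0.166, 0.986, -0.0], [0.0, -0.0, -1.0]]
force: [-14.5, -1.4, 31.7]
finger_gap: 0.0127
gripper_force: 45.0
```

>>> apply_moves:
  motion:
    - {"linear": [0,0,0.004],"dr": [0,0,0],"jaw": 0}
    - {"linear": [0,0,0.006],"dr": [0,0,0],"jaw": 0}

```text
t: 19.93
position: [0.5093, -0.0256, 0.0999]
tcp_rot: [[-0.986, -0.166, -0.0], [-0.166, 0.986, -0.0], [0.0, -0.0, -1.0]]
force: [-16.6, -1.5, 37.1]
finger_gap: 0.0129
gripper_force: 45.0
```

```bash
python3 -c "
from h import *
need(.510,-.0257,.0985,99.5); print(sensors.get_obs()['torque'])"
```

```text
t 19.93 pos [ 0.5093 -0.0256  0.0999] yaw 99.55 gap 0.0129 F [-16.6  -1.5  37.1] gf 45.0 q6 -109.8 
lin [-0.003 -0.001  0.007] dr [-0.    -0.     0.001]
[-0.06801531  2.24000154  0.04403531]
```

Contact is pushing the lid towards -x (Fx = -16.6 N). Backing up slightly, shifting 1.3 mm towards -x, and pressing again.

>>> apply_moves:
  motion:
    - {"linear": [0.002,0,-0.012],"dr": [0,0,0],"jaw": 0}
    - {"linear": [0.0065,0,-0.012],"dr": [0,0,0],"jaw": 0}
    - {"linear": [0.0065,0,-0.006],"dr": [0,0,0],"jaw": 0}
    - {"linear": [0.0065,0,0],"dr": [0,0,0],"jaw": 0}
    - {"linear": [0.0065,0,0],"dr": [0,0,0],"jaw": 0}

```text
t: 20.35
position: [0.5092, -0.0258, 0.0999]
tcp_rot: [[-0.986, -0.166, 0.002], [-0.166, 0.986, -0.0], [-0.002, -0.001, -1.0]]
force: [-9.9, 0.9, 30.4]
finger_gap: 0.0127
gripper_force: 45.0
```

```bash
python3 -c "
from h import *
need(.510,-.0257,.0985,99.5); print(sensors.get_obs()['torque'])"
```

```text
t 20.35 pos [ 0.5092 -0.0258  0.0999] yaw 99.55 gap 0.0127 F [-9.9  0.9 30.4] gf 45.0 q6 -109.9 
lin [-0.004 -0.     0.007] dr [-0.001  0.001  0.001]
[0.19646273 1.30715833 0.04301073]
```

>>> apply_moves:
  motion:
    - {"linear": [0.003,0,-0.01],"dr": [0,0,0],"jaw": 0}
    - {"linear": [0.006,0,-0.01],"dr": [0,0,0],"jaw": 0}
    - {"linear": [0.006,0,-0.01],"dr": [0,0,0],"jaw": 0}

```text
t: 20.6
position: [0.5084, -0.0259, 0.1003]
tcp_rot: [[-0.986, -0.165, 0.002], [-0.165, 0.986, -0.0], [-0.002, -0.0, -1.0]]
force: [-1.4, -0.3, 7.5]
finger_gap: 0.0127
gripper_force: 45.0
```

```bash
python3 -c "
from h import *
need(.510,-.0257,.0985,99.5); print(sensors.get_obs()['torque'])"
```

```text
t 20.6 pos [ 0.5084 -0.0259  0.1003] yaw 99.52 gap 0.0127 F [-1.4 -0.3  7.5] gf 45.0 q6 -109.9 
lin [-0.008 -0.     0.009] dr [-0.     0.001  0.   ]
[ 0.23930209 -0.29365799  0.0198792 ]
```

>>> apply_moves:
  motion:
    - {"linear": [0,0,0.004],"dr": [0,0,0],"jaw": 0}
    - {"linear": [0,0,0.007],"dr": [0,0,0],"jaw": 0}
    - {"linear": [0,0,0.007],"dr": [0,0,0],"jaw": 0}

```text
t: 20.85
position: [0.5086, -0.0259, 0.0992]
tcp_rot: [[-0.986, -0.166, 0.002], [-0.166, 0.986, -0.0], [-0.002, -0.001, -1.0]]
force: [1.7, -1.0, 10.7]
finger_gap: 0.0128
gripper_force: 45.0
```

```bash
python3 -c "
from h import *
need(.510,-.0257,.0985,99.5); print(sensors.get_obs()['torque'])"
```

```text
t 20.85 pos [ 0.5086 -0.0259  0.0992] yaw 99.54 gap 0.0128 F [ 1.7 -1.  10.7] gf 45.0 q6 -109.9 
lin [-0.007  0.     0.004] dr [-0.     0.001  0.   ]
[-0.08195372  0.45111586 -0.02917075]
```

It's seated: z is within 0.6 mm and lateral forces are small. Turning clockwise gently.

>>> apply_moves:
  motion:
    - {"linear": [0,0,0],"dr": [0,0,0.03],"jaw": 0}
    - {"linear": [0,0,0],"dr": [0,0,0.06],"jaw": 0}
    - {"linear": [0,0,0],"dr": [0,0,0.09],"jaw": 0}
    - {"linear": [0,0,0],"dr": [0,0,0.12],"jaw": 0}
    - {"linear": [0,0,0],"dr": [0,0,0.15],"jaw": 0}

```text
t: 21.27
position: [0.5082, -0.0246, 0.0992]
tcp_rot: [[-0.998, 0.07, 0.001], [0.07, 0.998, 0.001], [-0.001, 0.001, -1.0]]
force: [1.0, 14.0, 15.7]
finger_gap: 0.014
gripper_force: 47.3
```

```bash
python3 -c "
from h import *
need(.5086,-.0259,.0985,54.3); print(sensors.get_obs()['torque'])"
```

```text
t 21.27 pos [ 0.5082 -0.0246  0.0992] yaw 85.99 gap 0.014 F [ 1.  14.  15.7] gf 47.3 q6 -96.4 
lin [-0.003 -0.006  0.003] dr [0.001 0.001 0.352]
[2.844719   0.10415967 1.16831554]
```

Torque of 1.17 N m means the lugs are blocked by the gap edges. The lid wasn't fully down; it was still sliding at about 10 N. Turning back and pressing deeper.

>>> apply_moves:
  motion:
    - {"linear": [0,0,0],"dr": [0,0,-0.05],"jaw": 0}
    - {"linear": [0,0,0],"dr": [0,0,-0.1],"jaw": 0}
    - {"linear": [0,0,0],"dr": [0,0,-0.15],"jaw": 0}
    - {"linear": [0,0,0],"dr": [0,0,-0.15],"jaw": 0}

```text
t: 21.6
position: [0.5079, -0.0254, 0.0991]
tcp_rot: [[-0.985, -0.17, 0.001], [-0.17, 0.985, 0.0], [-0.001, 0.0, -1.0]]
force: [-2.5, 3.6, 15.7]
finger_gap: 0.0132
gripper_force: 45.0
```

```bash
python3 -c "
from h import *
need(.5086,-.0259,.0985,99.5); print(sensors.get_obs()['torque'])"
```

```text
t 21.6 pos [ 0.5079 -0.0254  0.0991] yaw 99.82 gap 0.0132 F [-2.5  3.6 15.7] gf 45.0 q6 -110.2 
lin [-0.003 -0.003  0.003] dr [0.    0.    0.004]
[0.39237771 0.73387451 0.06350569]
```

>>> apply_moves:
  motion:
    - {"linear": [0,0,0.003],"dr": [0,0,0],"jaw": 0}
    - {"linear": [0,0,0.006],"dr": [0,0,0],"jaw": 0}
    - {"linear": [0,0,0.009],"dr": [0,0,0],"jaw": 0}
    - {"linear": [0,0,0.009],"dr": [0,0,0],"jaw": 0}

```text
t: 21.93
position: [0.5088, -0.0255, 0.098]
tcp_rot: [[-0.986, -0.165, 0.003], [-0.165, 0.986, 0.0], [-0.003, -0.0, -1.0]]
force: [1.0, 5.2, 21.5]
finger_gap: 0.013
gripper_force: 45.0
```

```bash
python3 -c "
from h import *
need(.5086,-.0259,.0985,99.5); print(sensors.get_obs()['torque'])"
```

```text
t 21.93 pos [ 0.5088 -0.0255  0.098 ] yaw 99.52 gap 0.013 F [ 1.   5.2 21.5] gf 45.0 q6 -109.9 
lin [ 0.002 -0.002 -0.003] dr [-0.     0.002  0.   ]
[0.90103808 0.55704982 0.01539101]
```

No views are left, so I'll check numerically. Matching lid patches between the hover frame and now gives the lid's own vertical displacement against the fingers'.

```bash
cat > lidchk.py <<'E'
from h import *
s2=dict(np.load("side2.npz")); s=grab_frame("side"); np.savez("side3.npz",**s); o=sensors.get_obs(); p=o["position"]
p2=np.array([.51,-.0269,.152])
off=np.array([0,0,.015]); e=(proj(s,[p+off])-proj(s,[p2+off]))[0]; print("expected px shift",e, "px per mm vertical",(proj(s,[p2+[0,0,.001]])-proj(s,[p2]))[0])
def up(im): return cv2.resize(im.mean(2).astype(np.float32),None,fx=8,fy=8,interpolation=cv2.INTER_CUBIC)
A,B=up(s2["image"]),up(s["image"])
for n,(x0,x1,y0,y1) in dict(finger=(312,325,152,178),barL=(307,313,164,176),barR=(324,329,164,178),barTopL=(308,313,164,170),flangeC=(310,328,179,186),flangeL=(305,313,178,186)).items():
    T=A[y0*8:y1*8,x0*8:x1*8]; m=12
    sx,sy=int((x0+e[0])*8),int((y0+e[1])*8)
    S=B[sy-m*4:sy+T.shape[0]+m*4,sx-24:sx+T.shape[1]+24]
    r=cv2.matchTemplate(S,T,cv2.TM_CCOEFF_NORMED); _,v,_,l=cv2.minMaxLoc(r)
    print(n,"score",round(v,3),"residual px (x,y)",(l[0]+sx-24)/8-x0-e[0],(l[1]+sy-m*4)/8-y0-e[1])
E
python3 lidchk.py; python3 - <<'E'
import numpy as np
g2=np.load("side2.npz")["image"].mean(2).astype(int);g3=np.load("side3.npz")["image"].mean(2).astype(int)
for c in (308,311,327,330): print(c,"hover",g2[160:192,c].tolist(),"\n   now",g3[178:216,c].tolist())
E
```

```text
expected px shift [-0.76046264 17.51047103] px per mm vertical [ 0.00467437 -0.33164206]
finger score 0.914 residual px (x,y) -0.1145373566358785 1.6145289711141118
barL score 0.809 residual px (x,y) 0.3854626433641215 -0.7604710288858882
barR score 0.672 residual px (x,y) -1.6145373566358785 0.8645289711141118
barTopL score 0.957 residual px (x,y) 0.1354626433641215 -0.5104710288858882
flangeC score 0.955 residual px (x,y) 0.010462643364121504 -0.38547102888588824
flangeL score 0.854 residual px (x,y) 0.2604626433641215 -0.010471028885888245
308 hover [75, 77, 75, 74, 73, 72, 76, 103, 134, 133, 120, 98, 77, 77, 74, 68, 73, 78, 77, 76, 82, 90, 86, 79, 126, 130, 91, 80, 86, 216, 248, 248] 
   now [94, 89, 87, 87, 88, 88, 209, 246, 207, 83, 88, 89, 85, 84, 83, 85, 84, 83, 80, 84, 88, 86, 80, 132, 152, 121, 208, 232, 196, 169, 160, 159, 165, 167, 164, 164, 166, 166]
311 hover [36, 37, 36, 36, 34, 39, 66, 79, 83, 85, 88, 92, 91, 90, 91, 88, 89, 91, 91, 90, 90, 89, 84, 77, 129, 159, 131, 95, 86, 86, 168, 211] 
   now [26, 24, 23, 25, 24, 22, 23, 37, 67, 87, 91, 90, 89, 91, 89, 90, 90, 89, 89, 89, 89, 85, 81, 133, 162, 145, 114, 208, 223, 178, 177, 176, 165, 163, 167, 168, 167, 166]
327 hover [20, 21, 17, 56, 93, 109, 108, 108, 103, 101, 100, 95, 96, 103, 103, 99, 95, 90, 83, 82, 81, 78, 81, 79, 82, 83, 80, 76, 77, 163, 171, 124] 
   now [20, 18, 21, 25, 38, 207, 231, 201, 201, 206, 209, 208, 173, 123, 113, 92, 79, 81, 81, 80, 80, 82, 86, 104, 124, 130, 129, 136, 137, 135, 135, 134, 133, 133, 134, 134, 132, 132]
330 hover [20, 22, 24, 82, 105, 107, 111, 111, 109, 109, 107, 104, 105, 106, 101, 99, 96, 196, 225, 208, 158, 84, 165, 162, 120, 121, 100, 94, 95, 93, 91, 91] 
   now [19, 20, 18, 21, 207, 216, 140, 128, 99, 94, 95, 93, 92, 93, 90, 90, 93, 123, 137, 137, 131, 124, 124, 97, 81, 93, 90, 84, 85, 85, 84, 81, 87, 99, 108, 105, 101, 100]
```

The lid has ridden up about 1.3 mm in the grip, so its underside is now ≈ 0.0707 m, essentially seated. Trying the turn again in small steps.

>>> apply_moves:
  motion:
    - {"linear": [0,0.001,0],"dr": [0,0,0.02],"jaw": 0}
    - {"linear": [0,0.002,0],"dr": [0,0,0.04],"jaw": 0}
    - {"linear": [0,0.002,0],"dr": [0,0,0.06],"jaw": 0}
    - {"linear": [0,0.002,0],"dr": [0,0,0.06],"jaw": 0}

```text
t: 22.32
position: [0.509, -0.026, 0.0979]
tcp_rot: [[-0.997, -0.072, 0.003], [-0.072, 0.997, -0.001], [-0.003, -0.002, -1.0]]
force: [0.0, -3.4, 19.9]
finger_gap: 0.0128
gripper_force: 45.1
```

```bash
python3 -c "
from h import *
need(.5086,-.0259,.0985,54.3); print(sensors.get_obs()['torque'])"
```

```text
t 22.32 pos [ 0.509  -0.026   0.0979] yaw 94.12 gap 0.0128 F [ 0.  -3.4 19.9] gf 45.1 q6 -104.4 
lin [ 0.002  0.001 -0.003] dr [-0.     0.002  0.442]
[-0.44189024  0.53123936  0.61805318]
```

>>> apply_moves:
  motion:
    - {"linear": [0,0,0],"dr": [0,0,0.02],"jaw": 0}
    - {"linear": [0,0,0],"dr": [0,0,0.04],"jaw": 0}
    - {"linear": [0,0,0],"dr": [0,0,0.06],"jaw": 0}
    - {"linear": [0,0,0],"dr": [0,0,0.06],"jaw": 0}

```text
t: 22.65
position: [0.509, -0.0261, 0.0974]
tcp_rot: [[-1.0, 0.023, 0.003], [0.023, 1.0, -0.001], [-0.003, -0.001, -1.0]]
force: [3.6, -2.9, 10.1]
finger_gap: 0.0127
gripper_force: 45.0
```

```bash
python3 -c "
from h import *
need(.5086,-.0259,.0985,54.3); print(sensors.get_obs()['torque'])"
```

```text
t 22.65 pos [ 0.509  -0.0261  0.0974] yaw 88.67 gap 0.0127 F [ 3.6 -2.9 10.1] gf 45.0 q6 -99.0 
lin [ 0.002  0.001 -0.006] dr [-0.     0.002  0.382]
[-0.57669377  0.03218262  0.17369869]
```

The torque dropped to 0.17 N m and z settled, so the lugs are under the lip. Continuing to about 30°, then checking.

>>> apply_moves:
  motion:
    - {"linear": [0,0,-0.001],"dr": [0,0,0.04],"jaw": 0}
    - {"linear": [0,0,-0.001],"dr": [0,0,0.08],"jaw": 0}
    - {"linear": [0,0,-0.001],"dr": [0,0,0.12],"jaw": 0}
    - {"linear": [0,0,-0.001],"dr": [0,0,0.16],"jaw": 0}
    - {"linear": [0,0,-0.001],"dr": [0,0,0.2],"jaw": 0}

```text
t: 23.07
position: [0.5081, -0.026, 0.0972]
tcp_rot: [[-0.943, 0.332, 0.001], [0.332, 0.943, -0.001], [-0.001, -0.001, -1.0]]
force: [0.2, -3.8, 10.3]
finger_gap: 0.0127
gripper_force: 45.0
```

```bash
python3 -c "
from h import *
need(.509,-.0261,.0975,54.3); print(sensors.get_obs()['torque'])"
```

```text
t 23.07 pos [ 0.5081 -0.026   0.0972] yaw 70.63 gap 0.0127 F [ 0.2 -3.8 10.3] gf 45.0 q6 -80.9 
lin [-0.004  0.001 -0.001] dr [-0.     0.001  0.181]
[-0.57263431  0.63987976  0.52270273]
```

>>> apply_moves:
  motion:
    - {"linear": [0,0,0],"dr": [0,0,0.04],"jaw": 0}
    - {"linear": [0,0,0],"dr": [0,0,0.08],"jaw": 0}
    - {"linear": [0,0,0],"dr": [0,0,0.12],"jaw": 0}
    - {"linear": [0,0,0],"dr": [0,0,0.16],"jaw": 0}
    - {"linear": [0,0,0],"dr": [0,0,0.181],"jaw": 0}

```text
t: 23.48
position: [0.5078, -0.0259, 0.0973]
tcp_rot: [[-0.812, 0.583, 0.0], [0.583, 0.812, -0.001], [-0.001, -0.0, -1.0]]
force: [-2.2, -4.2, 12.0]
finger_gap: 0.0125
gripper_force: 45.0
```

>>> apply_moves:
  motion:
    - {"linear": [0,0,0],"dr": [0,0,0],"jaw": 0}
    - {"linear": [0,0,0],"dr": [0,0,0],"jaw": 0}
    - {"linear": [0,0,0],"dr": [0,0,0],"jaw": 0}

```text
t: 23.73
position: [0.5079, -0.0259, 0.0973]
tcp_rot: [[-0.814, 0.581, 0.0], [0.581, 0.814, -0.001], [-0.001, -0.0, -1.0]]
force: [-1.4, -3.6, 10.8]
finger_gap: 0.0129
gripper_force: 45.0
```

```bash
python3 - <<'E'
from h import *
need(.509,-.0261,.0975,54.3); o=sensors.get_obs(); print(o['torque'])
# check lid yaw & height from side image: score bar-top / flange edges vs model
s=grab_frame("side"); np.savez("side4.npz",**s); g=s["image"].mean(2).astype(int)
p=o["position"]
for z in(.091,.127):
  for yaw in(-35.7,):
    b=np.radians(yaw); P=[[p[0]+np.cos(b)*a-np.sin(b)*c,p[1]+np.sin(b)*a+np.cos(b)*c,z] for a,c in((.025,.0065),(.025,-.0065),(-.025,-.0065),(-.025,.0065))]
    print(z,proj(s,P).round(1).tolist())
print(g[176:208,300:336:1])
E
```

```text
t 23.73 pos [ 0.5079 -0.0259  0.0973] yaw 54.49 gap 0.0129 F [-1.4 -3.6 10.8] gf 45.0 q6 -64.8 
lin [-0.005  0.002 -0.001] dr [-0.     0.     0.002]
[-0.43001184  0.77389748  0.33641481]
0.091 [[324.5, 198.3], [322.7, 200.3], [306.3, 196.6], [308.2, 194.6]]
0.127 [[324.8, 186.8], [323.0, 188.8], [306.3, 185.2], [308.2, 183.3]]
[[ 18  23  20 ... 199 220 219]
 [ 19  21  22 ... 244 248 248]
 [ 23  20  21 ... 246 245 244]
 ...
 [ 40  70 133 ... 248 248 248]
 [ 40  71 122 ... 248 248 248]
 [ 40  71 122 ... 248 248 248]]
```

The lid followed the tool: the gap is flush at 12.9 mm, height is seated, and bar yaw is about -35.5°, matching the rib at -35.7°. A last rod check, then hand in.

```bash
python3 - <<'E'
from h import *
from rig import bot
a=np.load("side0.npz")["image"].astype(int);b=np.load("side4.npz")["image"].astype(int)
print("rod region diff fraction",(np.abs(a-b).sum(2)[205:250,346:362]>120).mean())
print(bot.finish_job())
E
```

```text
rod region diff fraction 0.0875
the job is handed in; nothing more can be done
None
```

The job is handed in at about 24 s. I stirred the beads for roughly two and three-quarter turns and put the rod back in its stand. The grey lid is seated with its lugs under the lip, turned 45° clockwise and held at the purge rib by the gripper. The lid's final state rests on force, height and grip readings, because I had used all ten picture views by then.

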